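Raise the microtome head and lock the handwheel

ROBOT

A 6-joint arm with a two-finger parallel gripper is mounted at the origin on the work surface. World frame = base frame: x ahead of the robot, y to its left, z up, the work surface at z = 0. Lengths are in m, angles in rad, forces in N, time in s.
With the tool pointing down it reaches from about 0.35 to 0.925 m from the base axis. Payload 6.4 kg.
Tool frame: the origin (TCP) lies midway between the tips of the shut fingers; the grasp point (between the pads) lies 19 mm behind it; z points along the fingers, y is the direction in which the jaws open and shut (so a half turn about z gives the same grasp; the last joint's range is limited). The gripper opens to 85 mm and grips with 20 to 120 N. Pads are 22 mm wide; open, the fingers measure 114 mm over their backs; the gripper's body (76 mm by 85 mm) begins 54 mm behind the grasp point. The pads swing forward as they close: fully open they stand 13 mm farther back than shut.
Start: joints at [1.004, 0.245, 1.558, -0, 1.339, -0.174], TCP at [0.249, 0.601, 0.231] pointing down, gripper open.
Joint ranges: [-3.13, 3.13], [-1.02, 2.26], [0.13, 2.54], [-0.95, 4.09], [0.21, 2.88], [-2.74, 2.74]. Speed limits (rad/s): [2.57, 2.57, 3.14, 3.14, 3.14, 3.14].

INTERFACE

Orientations are given as a rotation vector (axis times angle).
In Python, from workcell import env, eyes gives the robot as it stands.
- The arm moves only by the tool arm_command, never from a script. Its argument "deltas" is text: rows parted by semicolons, each of 7 numbers parted by spaces: the closure, from -1 (fully open) to 1 (shut), then the shift along the tool's x, y, z in mm, then the turn, a rotation vector about the tool's x, y, z in degrees. In form: grip x y z wx wy wz; .... A call has exactly 10 rows; each row is the pose to reach, as a shift and turn from the pose measured when the call began, along the tool's axes at that moment; what a row does not reach only later rows make up. A row lasts 1/12 s, in which the tool goes at most 41.7 mm and 7.16 degrees, less where a joint would pass 70% of its speed; a pose out of reach is approached as far as the arm can. A call with a gripper value outside its range is refused whole. The fingers move at their own pace and stop on an object; "grip_force" is the grip in N (left out, the last holds). Time passes only in rows, so rows that repeat a pose let the fingers close, or fill a call up. It gives the time, the measured TCP pose, the force and the opening at its end, in the units of the state.
- env.observe(): the state, without advancing time (a new reading comes with each control period).
- eyes.snapshot(name): name is "scene" or "top" or "wrist"; returns the picture (480x640x3 uint8, red, green, blue); there is no depth.
- eyes.camera_params(name): a dict with "mtx" (3x3 intrinsics, pixels), "D" ([k1, k2, p1, p2, k3] as OpenCV has them; the pictures are not rectified), "R" (3x3) and "t" (3): a world point X has camera coordinates R X + t. Camera axes: x right, y down, z forward; pixel columns grow to the right and rows downward; lengths in m; the calibration is good to about 2 mm. A picture is of the moment at which its call begins: read the wrist's pose just before it. camera_params takes no time and is no camera call; for the wrist camera it gives the pose at the moment of the call.
- env.sign_off(): hands the job in, once; it reports no verdict.
The state is a dict: "time_s": time; "joint_pos": joint angles; "joint_velocities": joint speeds; "joint_torque": joint torques, N m; "ee_pos": TCP position; "tcp_rot": TCP orientation; "ft_force": force on the tool from outside, world axes, zero at the start; "moment": the same for the moment, N m; "gripper_width": opening from 0.0 (shut) to 1.0 (fully open).
Only numpy, scipy, OpenCV 4.12 (cv2) and the standard library are available. Lean on these libraries where they do the work, as an engineer would, in place of code of your own. Each camera call takes 0.05 s, during which the arm holds its last target.

TASK

The microtome is parked with its specimen head down; bring the head up and lock it there, ready for loading a block. Pull the red spring lock pin up and turn it into its rest notch so that it stays out by itself; then crank the handwheel half a turn by its handle until the head is right at the top (it is heavy on the way, so keep hold and never let the wheel run away), and only then turn the pin back so that it drops fully home and locks the wheel. Leave the slide box, staining jar, petri dishes, forceps and brush where they are.

Things in the scene. Friction and masses are not known exactly. Their poses are not given: they have to be found in the camera images.
- microtome: Rotary microtome, a light-grey machine fixed to the bench: 390 mm deep, 275 mm wide, housing 245 mm high. Origin: on the bench straight under the handwheel's axis, 155 mm to the left of the wheel's mid-plane. Its x points away from the operator (specimen head and knife holder with a yellow guard are on the -x side), y to the left, z up. The handwheel stands on its right (-y) side.
- wheel_hub (a point): Centre of the grey handwheel, 135 mm above the bench. The wheel stands upright: 170 mm diameter, 26 mm thick, axis along the microtome's y. In its rim are two lock notches half a turn apart. The lock pin's bracket (50 x 80 mm, top 236 mm above the bench) reaches over the top of the rim.
- handle_grip (a point): Grip point of the black crank handle, on its centre line, 95 mm outwards (microtome -y) from the wheel's mid-plane and 62 mm from the wheel's axis. The handle is round, 25 mm thick, 106 mm long, parallel to the wheel's axis, from 17 to 123 mm out from the mid-plane; it spins freely on its stud, so a gripper on it need not turn. At the start it is level with the hub, on the operator's side.
- handwheel (a joint): Angle of the handwheel, rad. 0 = start, handle level on the operator's side, head down; positive = clockwise seen from the handle side (handle goes up and over). Head at the top at 3.14 (or -3.14): handle level on the far side. The head's weight pulls it back with up to 7 N at the handle half way, nothing at the top; friction (1 N) holds it if let go within 5 degrees of the top. No end stop.
- head (a joint): Height of the dark specimen head on its slide, m: 0 at the bottom, 0.060 at the very top. The handwheel moves it.
- pin_grip (a point): Centre of the red T-handle of the lock pin, straight above the wheel's rim, 276 mm above the bench when home. T-handle bar 66 mm long, 15 mm wide, 18 mm high; the point's x runs along the bar, z up. At home the bar lies along the microtome's x. Under it a 13 mm stem, 14 mm free height down to a steel crown 42 mm across.
- lockpin (a joint): Lift of the lock pin, m: 0 = fully home, 9 mm deep in a notch of the rim; the tip is clear of the rim above 0.010; stop at 0.021. A spring pulls it down with 8 N at home and 15 N at the stop. With no notch under it, it stands on the rim at 0.009 and snaps home when the wheel brings a notch; the round tip finds the notch within 4 degrees.
- lockpin_turn (a joint): Turn of the T-handle, rad: 0 at home, positive anticlockwise seen from above, stops at 1.36. It turns only when lifted above 0.0155 m, clear of the crown. At 1.31 (75 degrees) cross lugs drop into a 3 mm deep rest notch in the crown, and the pin stays out there at a lift of about 0.0125 m. To release: lift above 0.0155 m, turn back to 0, let down.
- slide_box: Bystander: closed blue slide box 172 x 87 x 35 mm lying on the bench. Origin: centre of its underside.
- staining_jar: Bystander: glass staining jar with green lid, 68 mm wide, 95 mm high, upright out beyond the end of the crank handle. Origin: centre of its underside.
- forceps: Bystander: steel forceps 150 mm long, 6 mm high, lying on the bench beside the foot of the handwheel.
- fine_brush: Bystander: fine brush 175 mm long lying in the tray on top of the microtome housing.
- petri_stack: Bystander: stack of two clear petri dishes, 94 mm across, 29 mm high, to the robot's right.

How it is judged:
On the way, in this order (a step that is already met when the one before it is completed fails the run):
1. the lock pin is pulled up, turned into its rest notch and left standing out by itself, before the wheel is turned (value of joint lockpin above 0.01 m and value of joint lockpin_turn above 1.1 rad and distance between the grasp point and pin_grip above 0.05 m and value of joint handwheel between -0.2 and 0.2 rad), for 0.2 s.
2. with the pin still parked out, the handwheel is turned until the head is up (within 2.5 mm of its top) (value of joint lockpin above 0.01 m and value of joint lockpin_turn above 1.1 rad and value of joint head above 0.0575 m), for 0.2 s.
At the end, for the whole second after the job is handed in: The head is at the top (within 1.5 mm), the lock pin is fully home in the rim notch (within 2 mm) with its T-handle turned back to the home slot, and the wheel stands still (value of joint head above 0.0585 m and value of joint lockpin below 0.002 m and value of joint lockpin_turn below 0.2 rad and velocity of joint handwheel between -0.05 and 0.05 rad/s); the robot touches nothing.
It fails at once if the handwheel runs away (faster than 4 rad/s) (velocity of joint handwheel above 4 rad/s or velocity of joint handwheel below -4 rad/s).
It fails at once if a bystander is pushed more than 30 mm out of place (distance of any of slide_box, staining_jar, forceps, fine_brush, petri_stack from where it was at the start of the episode above 0.03 m).
It also fails if it takes over 67 s, if anything falls off the work surface, if the arm or the gripper's body presses on something with over 40 N, if the wrist force passes 120 N, or if a joint passes its speed limit or range.

## Working session

There is one attempt and no reset: what is moved stays moved. The work goes in short steps, Python scripts to look and compute and a tool call to move; the robot and the scene stay as the last step left them, time stands still between calls to the robot, and variables do not carry over. Pictures are saved under pics/ and viewed, and the job is handed in when it is done.

Besides the shell and the picture viewer there is one more tool, called after "Emit:" by a JSON object that holds its "fn" and its "kwargs", one argument or row to a line. arm_command: Moves the arm, as the interface text tells. Its arguments: {"type":"object","properties":{"deltas":{"type":"string"},"grip_force":{"type":"number"}},"required":["deltas"]}

```bash
mkdir -p pics; ls
python3 - <<'E'
from workcell import env, eyes
import cv2,numpy as np
print(env.observe())
for n in ("scene","top","wrist"):
    p=eyes.camera_params(n); print(n,{k:np.round(v,4).tolist() for k,v in p.items()})
    cv2.imwrite(f"pics/{n}0.png",eyes.snapshot(n)[:,:,::-1])
E
```

```text
pics
{'time_s': 0.0, 'joint_pos': array([ 1.00392797e+00,  2.45837533e-01,  1.55902667e+00,  7.67594324e-06,
        1.33869693e+00, -1.74087592e-01]), 'joint_velocities': array([-5.81485523e-04,  7.87828658e-04,  6.14543827e-04,  6.55296441e-05,
       -2.58144677e-03,  9.85636219e-04]), 'joint_torque': array([ 1.80995412e-03, -4.29496515e+01, -3.26138735e+01,  2.08094286e-05,
        5.13225503e-03, -2.40941411e-06]), 'ee_pos': array([0.2484717 , 0.60002536, 0.23015851]), 'tcp_rot': array([-6.12882201e-01, -3.08049513e+00,  2.87739156e-03]), 'ft_force': array([-1.03424522, -0.40998681,  0.44566888]), 'moment': array([0.01333328, 0.02352345, 0.01740259]), 'gripper_width': 1.00067621952285}
scene {'mtx': [[534.9999, 0.0, 310.7622], [0.0, 534.9999, 234.2698], [0.0, 0.0, 1.0]], 'D': [-0.0248, 0.0, 0.0, 0.0, 0.0], 'R': [[0.3341, 0.9424, 0.0147], [0.6614, -0.2234, -0.716], [-0.6715, 0.2489, -0.698]], 't': [-0.1417, -0.2527, 1.548]}
top {'mtx': [[512.4965, 0.0, 319.1419], [0.0, 512.4965, 233.983], [0.0, 0.0, 1.0]], 'D': [-0.1258, 0.0, 0.0, 0.0, 0.0], 'R': [[-0.0227, -0.9997, -0.0127], [-0.9818, 0.0247, -0.1884], [0.1886, 0.0082, -0.982]], 't': [-0.0605, 0.5642, 1.3583]}
wrist {'mtx': [[415.2963, 0.0, 321.056], [0.0, 415.2963, 242.3956], [0.0, 0.0, 1.0]], 'D': [-0.0044, 0.0, 0.0, 0.0, 0.0], 'R': [[0.3824, 0.924, -0.0019], [0.8829, -0.3648, 0.2957], [0.2725, -0.1148, -0.9553]], 't': [-0.649, -0.0391, 0.379]}
```

View pics/scene0.png

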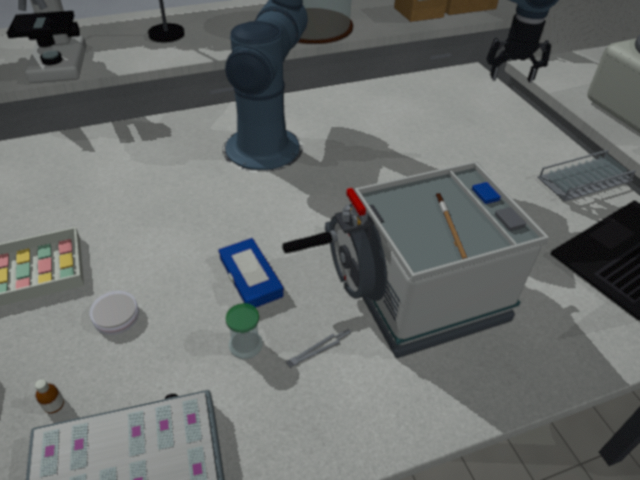

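View pics/top0.png

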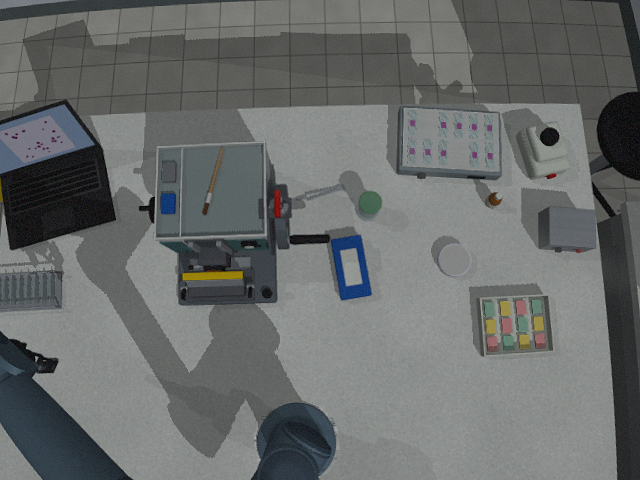

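View pics/wrist0.png

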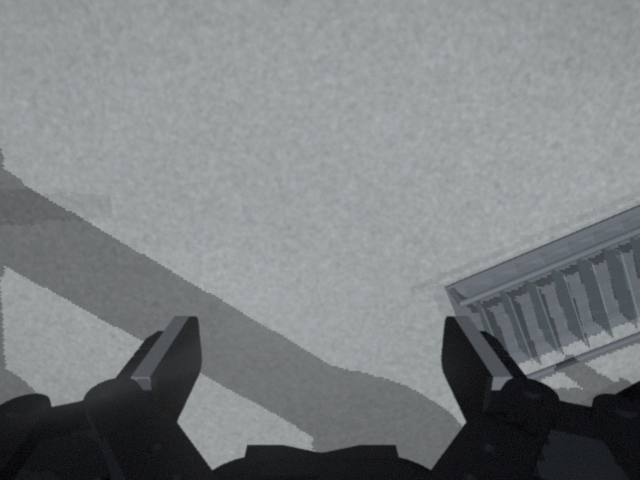

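The top view shows the red T-bar near (278,203), the black handle at (290-328,238) and the jar at (369,203). In the scene view the T-bar is at (356,200) and the handle at (285-330,243). Next I'll triangulate these points.

```bash
cat > h.py <<'E'
import numpy as np, cv2
from workcell import env, eyes
from scipy.spatial.transform import Rotation as Ro
def ray(p,uv):
    n=cv2.undistortPoints(np.array([[uv]],float),p["mtx"],np.array(p["D"],float))[0,0]
    R=np.array(p["R"]);t=np.array(p["t"]).ravel()
    d=R.T@np.array([n[0],n[1],1]); return -R.T@t, d/np.linalg.norm(d)
def tri(obs):
    A=np.zeros((3,3));b=np.zeros(3)
    for p,uv in obs:
        c,d=ray(p,uv);P=np.eye(3)-np.outer(d,d);A+=P;b+=P@c
    X=np.linalg.solve(A,b)
    res=[np.linalg.norm((np.eye(3)-np.outer(d,d))@(X-c)) for c,d in [ray(p,u) for p,u in obs]]
    return X,np.array(res)
def plane(p,uv,z):
    c,d=ray(p,uv); return c+d*(z-c[2])/d[2]
def proj(p,X):
    R=np.array(p["R"]);r,_=cv2.Rodrigues(R)
    return cv2.projectPoints(np.array(X,float).reshape(-1,1,3),r,np.array(p["t"],float).reshape(3,1),p["mtx"],np.array(p["D"],float))[0].reshape(-1,2)
def toolR(): return Ro.from_rotvec(env.observe()["tcp_rot"]).as_matrix()
def redmask(im):
    h=cv2.cvtColor(im,cv2.COLOR_RGB2HSV)
    return (((h[...,0]<8)|(h[...,0]>172))&(h[...,1]>150)&(h[...,2]>70)).astype(np.uint8)
E
python3 - <<'E'
from h import *
for n,(x0,y0,x1,y1) in dict(scene=(270,170,410,320),top=(260,170,400,270)).items():
    im=cv2.cvtColor(cv2.imread(f"pics/{n}0.png"),cv2.COLOR_BGR2RGB)
    c=im[y0:y1,x0:x1]; cv2.imwrite(f"pics/{n}0c.png",cv2.resize(c,None,fx=4 if n=="scene" else 5,fy=4 if n=="scene" else 5,interpolation=cv2.INTER_CUBIC)[:,:,::-1])
    m=redmask(c); k,l,s,ce=cv2.connectedComponentsWithStats(m)
    for i in range(1,k):
        if s[i,4]>15:
            pts=np.argwhere(l==i)[:,::-1].astype(np.float32); r=cv2.minAreaRect(pts)
            print(n,s[i],ce[i]+[x0,y0],(cv2.boxPoints(r)+[x0,y0]).round(1).tolist())
E
```

```text
scene [ 77  18  19  27 234] [355.71794872 201.33760684] [[343.8, 191.2], [350.7, 186.5], [367.2, 211.2], [360.2, 215.8]]
top [ 14  20   7  28 163] [276.88957055 203.19018405] [[274.0, 190.0], [280.0, 190.0], [280.0, 217.0], [274.0, 217.0]]
```

View pics/scene0c.png

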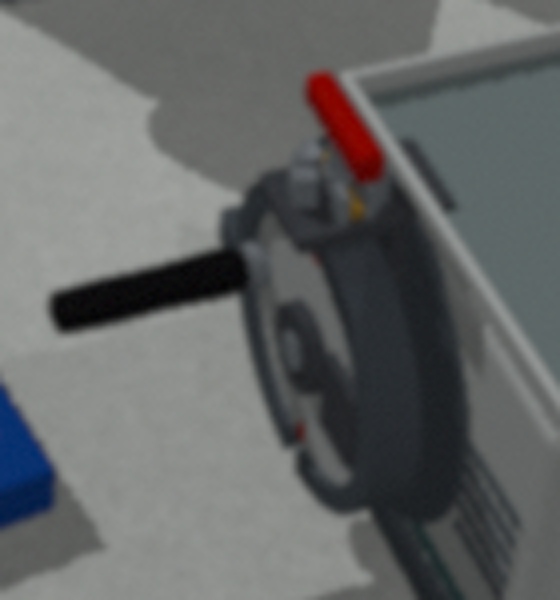

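View pics/top0c.png

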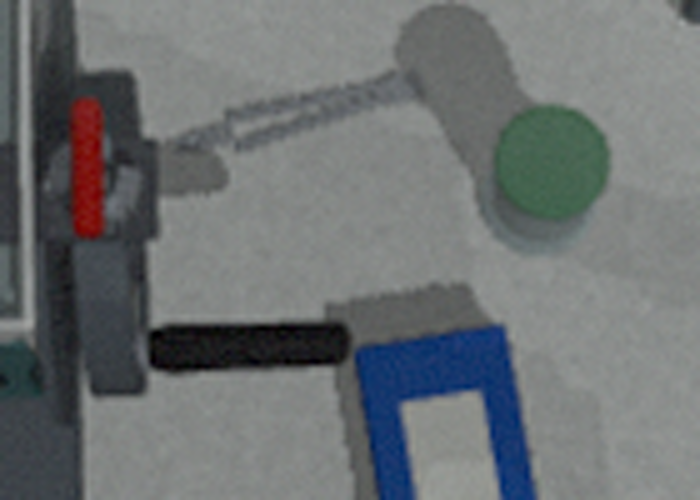

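Run:
```python
from h import *
S=eyes.camera_params("scene");T=eyes.camera_params("top")
def blackends(n,box):
    x0,y0,x1,y1=box
    im=cv2.imread(f"pics/{n}0.png")[y0:y1,x0:x1]
    m=(im.max(2)<38).astype(np.uint8)
    k,l,s,ce=cv2.connectedComponentsWithStats(m);i=1+np.argmax(s[1:,4])
    r=cv2.minAreaRect(np.argwhere(l==i)[:,::-1].astype(np.float32));b=cv2.boxPoints(r)+[x0,y0]
    print(n,s[i],r[1],b.round(1).tolist())
    return b
def ends(b):
    if np.linalg.norm(b[0]-b[1])<np.linalg.norm(b[1]-b[2]): e=[(b[0]+b[1])/2,(b[2]+b[3])/2]
    else: e=[(b[1]+b[2])/2,(b[3]+b[0])/2]
    return sorted(e,key=lambda a:a[0])
es=ends(blackends("scene",(275,225,333,260)));et=ends(blackends("top",(289,228,335,250)))
print(es,et)
o=tri([(S,es[0]),(T,et[1])]);i=tri([(S,es[1]),(T,et[0])]);print("outer",o,"inner",i, np.linalg.norm(o[0]-i[0]))
v=(o[0]-i[0]);print("dir deg",np.degrees(np.arctan2(v[1],v[0])))
X=tri([(S,(355.5,201.2)),(T,(277.4,204))]);print("pin",X)
a=tri([(S,(347.2,188.9)),(T,(277.4,217.3))]);b=tri([(S,(363.7,213.5)),(T,(277.4,190))]);print("pin ends",a,b,np.linalg.norm(a[0]-b[0]))
a=plane(T,(277.4,217),.285);b=plane(T,(277.4,190),.285);print("T on plane .285",a,b)
print("jar",plane(T,(370,202),.095))
# housing top edges
for uv in((157,147),(266,144),(268,241)):print(plane(T,uv,.245))
```

```text
scene [  9   7  48  20 450] (10.639883995056152, 48.49224090576172) [[282.4, 242.0], [329.7, 231.2], [332.0, 241.5], [284.8, 252.3]]
top [  1   7  40   9 321] (8.0, 39.0) [[290.0, 235.0], [329.0, 235.0], [329.0, 243.0], [290.0, 243.0]]
[array([283.57797837, 247.15360546]), array([330.85105324, 236.34833241])] [array([290., 239.]), array([329., 239.])]
outer (array([ 0.53329856, -0.09926646,  0.1345417 ]), array([0.00063531, 0.00063531])) inner (array([0.53563886, 0.00146452, 0.13538445]), array([0.00043791, 0.00043791])) 0.10076168944379703
dir deg -91.33092491695669
pin (array([0.59459576, 0.02067549, 0.27303417]), array([0.00010038, 0.00010038]))
pin ends (array([0.56138113, 0.01934124, 0.27627604]), array([0.00120332, 0.00120332])) (array([0.62908725, 0.02110244, 0.27248594]), array([0.00070962, 0.00070962])) 0.06783498655038483
T on plane .285 [0.56050905 0.01968973 0.285     ] [0.62526194 0.01929328 0.285     ]
jar [ 0.63919428 -0.21388182  0.095     ]
[0.75798064 0.32576795 0.245     ]
[0.75558914 0.05063901 0.245     ]
[0.51187565 0.04611763 0.245     ]
```

```bash
cat >> h.py <<'E'
def plan(tgt,yaw=None):
    """print tool-frame shift (mm) and wz (deg) to reach TCP world target, tool y at yaw deg, tool down"""
    s=env.observe();R=Ro.from_rotvec(s["tcp_rot"]).as_matrix();p=s["ee_pos"]
    y=np.degrees(np.arctan2(R[1,1],R[0,1]))
    d=R.T@(np.array(tgt)-p)*1000
    print("t %.2f p %s yaw %.2f tilt z %s f %s"%(s["time_s"],p.round(4),y,R[:,2].round(4),s["ft_force"].round(1)),"q",s["joint_pos"].round(2),"w",round(s["gripper_width"],3))
    print("shift",d.round(1))
    if yaw is not None:
        c,sn=np.cos(np.radians(yaw)),np.sin(np.radians(yaw))
        Y=np.array([c,sn,0]);Z=np.array([0,0,-1.]);X=np.cross(Y,Z)
        print("turn",np.degrees(Ro.from_matrix(R.T@np.column_stack([X,Y,Z])).as_rotvec()).round(2))
E
python3 - <<'E'
from h import *
W=eyes.camera_params("wrist");R=np.array(W["R"]);c=-R.T@np.array(W["t"]);s=env.observe();Rt=toolR()
print("cam in tool",Rt.T@(c-s["ee_pos"]),"cam axes in tool",(Rt.T@R.T).round(3).tolist())
plan([0.40,0.33,0.40],-3)
plan([0.5946,0.02,0.36],-90)
E
```

```text
cam in tool [ 7.48927280e-02 -3.52036911e-05 -1.42029932e-01] cam axes in tool [[0.0, -0.955, -0.296], [1.0, 0.0, -0.0], [0.0, -0.296, 0.955]]
t 0.15 p [0.2486 0.6001 0.2305] yaw 67.50 tilt z [-8.0e-04 -1.2e-03 -1.0e+00] f [ 0.   0.2 -0.3] q [ 1.    0.25  1.56 -0.    1.34 -0.17] w 0.998
shift [-243.3 -191.9 -169.3]
turn [-8.00e-02  4.00e-02  7.05e+01]
t 0.15 p [0.2486 0.6001 0.2305] yaw 67.50 tilt z [-8.0e-04 -1.2e-03 -1.0e+00] f [ 0.   0.2 -0.3] q [ 1.    0.25  1.56 -0.    1.34 -0.17] w 0.998
shift [-541.7 -403.7 -129.1]
turn [-4.000e-02  1.100e-01  1.575e+02]
```

Emit:
{"fn": "arm_command", "kwargs": {
  "deltas": "-1 -24 -19 -17 0 0 7; -1 -48 -38 -34 0 0 14; -1 -73 -57 -51 0 0 21; -1 -97 -77 -68 0 0 28; -1 -122 -96 -85 0 0 35; -1 -146 -115 -102 0 0 42; -1 -170 -134 -119 0 0 49; -1 -195 -154 -136 0 0 56; -1 -219 -173 -153 0 0 63; -1 -243 -192 -169 0 0 70",
  "grip_force": 70
}}

```text
time_s: 0.98
ee_pos: [0.4, 0.3285, 0.4004]
tcp_rot: [2.276, 2.165, -0.002]
ft_force: [1.6, -0.4, 0.7]
gripper_width: 1.003
```

Run:
```python
from h import *
plan([0.5746,0.02,0.36],-90)
```

```text
t 0.98 p [0.4    0.3285 0.4004] yaw -2.84 tilt z [-7.0e-04 -1.2e-03 -1.0e+00] f [ 1.6 -0.4  0.7] q [ 0.47 -0.16  1.67 -0.    1.63  0.52] w 1.003
shift [-299.4  189.7   40.7]
turn [2.000e-02 8.000e-02 8.716e+01]
```

Emit:
{"fn": "arm_command", "kwargs": {
  "deltas": "-1 -30 19 4 0 0 7; -1 -60 38 8 0 0 14; -1 -90 57 12 0 0 21; -1 -120 76 16 0 0 28; -1 -150 95 20 0 0 35; -1 -180 114 24 0 0 42; -1 -210 133 28 0 0 49; -1 -240 152 32 0 0 56; -1 -270 171 36 0 0 63; -1 -299 190 41 0 0 70"
}}

```text
time_s: 1.82
ee_pos: [0.5754, 0.0186, 0.3594]
tcp_rot: [3.107, 0.458, -0.001]
ft_force: [-0.3, 1.5, 0.3]
gripper_width: 1.002
```

Emit:
{"fn": "arm_command", "kwargs": {
  "deltas": "-0.1 0 0 0 0 0 6; -0.1 0 0 0 0 0 12; -0.1 0 0 0 0 0 17; -0.1 0 0 0 0 0 17; -0.1 0 0 0 0 0 17; -0.1 0 0 0 0 0 17; -0.1 0 0 0 0 0 17; -0.1 0 0 0 0 0 17; -0.1 0 0 0 0 0 17; -0.1 0 0 0 0 0 17"
}}

```text
time_s: 2.65
ee_pos: [0.5754, 0.0187, 0.3594]
tcp_rot: [3.14, -0.005, -0.001]
ft_force: [0.5, -0.2, -0.0]
gripper_width: 0.55
```

Run:
```python
from h import *
plan([0.5946,0.02,0.36],-90)
W=eyes.camera_params("wrist");im=eyes.snapshot("wrist");cv2.imwrite("pics/w1.png",im[:,:,::-1])
np.save("w1.npy",{k:np.array(v) for k,v in W.items()},allow_pickle=True)
m=redmask(im);k,l,s,ce=cv2.connectedComponentsWithStats(m)
for i in range(1,k):
    if s[i,4]>100:
        r=cv2.minAreaRect(np.argwhere(l==i)[:,::-1].astype(np.float32));print(s[i],ce[i],cv2.boxPoints(r).round(1).tolist())
```

```text
t 2.65 p [0.5754 0.0187 0.3594] yaw -90.19 tilt z [-6.0e-04 -1.2e-03 -1.0e+00] f [ 0.5 -0.2 -0. ] q [-0.16 -0.01  1.6  -0.    1.55  1.41] w 0.55
shift [19.2 -1.4 -0.6]
turn [ 0.07  0.03 -0.19]
[ 305  158   28  117 2848] [318.96699438 215.49051966] [[304.70001220703125, 158.39999389648438], [331.1000061035156, 157.8000030517578], [333.70001220703125, 273.79998779296875], [307.29998779296875, 274.3999938964844]]
```

View pics/w1.png

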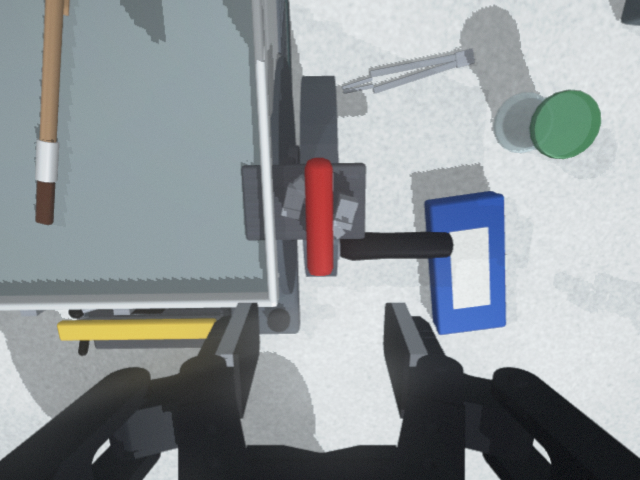

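Wrist view: the red bar runs vertically at (319,216), with the crown around it. The black handle is at (345-450,245), and the brush, forceps and jar are all clear.

Run:
```python
from h import *
W=np.load("w1.npy",allow_pickle=True).item();S=eyes.camera_params("scene");T=eyes.camera_params("top")
a=plane(W,(318,158.2),.285);b=plane(W,(320.5,274),.285);print(a,b,np.linalg.norm(a-b),(a+b)/2,np.degrees(np.arctan2(*(a-b)[1::-1])))
print(tri([(W,(319,216)),(T,(277.4,204)),(S,(355.5,201.2))]))
print(tri([(W,(319,216)),(T,(277.4,204))]),tri([(W,(319,216)),(S,(355.5,201.2))]))
# handle outer end, axis
print(tri([(W,(452,245)),(S,(283.6,247.2))]),tri([(W,(341,246.5)),(S,(330.8,236.3))]))
for uv in((272,304),(262,60)):print("housing",plane(W,uv,.245))
plan([0.5946,0.0195,0.32],-90)
```

```text
[0.62981067 0.01963031 0.285     ] [0.56597306 0.01855546 0.285     ] 0.06384665640888644 [0.59789187 0.01909288 0.285     ] 0.9646118579483619
(array([0.5953611, 0.0201319, 0.2731507]), array([0.00131289, 0.00092382, 0.00058746]))
(array([0.59548103, 0.02009133, 0.26991533]), array([0.00078129, 0.00078129])) (array([0.5970525 , 0.01940885, 0.27545029]), array([0.00013622, 0.00013622]))
(array([ 0.5370942 , -0.10069509,  0.13964114]), array([0.00123251, 0.00123251])) (array([0.53461484, 0.00082439, 0.13555965]), array([0.00138807, 0.00138807]))
housing [0.52829318 0.05159913 0.245     ]
housing [0.6808799  0.05149241 0.245     ]
t 2.70 p [0.5754 0.0187 0.3594] yaw -90.19 tilt z [-7.0e-04 -1.2e-03 -1.0e+00] f [0.2 0.  0.8] q [-0.16 -0.01  1.6  -0.    1.55  1.41] w 0.554
shift [19.2 -1.  39.4]
turn [ 0.07  0.04 -0.19]
```

Emit:
{"fn": "arm_command", "kwargs": {
  "deltas": "-0.1 4 0 8 0 0 0; -0.1 8 -0.2 16 0 0 0; -0.1 13 -0.4 24 0 0 0; -0.1 17 -0.6 32 0 0 0; -0.1 21 -0.6 39 0 0 0; -0.1 21 -0.6 39 0 0 0; -0.1 21 -0.6 39 0 0 0; -0.1 21 -0.6 39 0 0 0; -0.1 21 -0.6 39 0 0 0; -0.1 21 -0.6 39 0 0 0"
}}

```text
time_s: 3.53
ee_pos: [0.5965, 0.0191, 0.3211]
tcp_rot: [3.14, -0.005, 0.001]
ft_force: [-0.4, -0.3, 0.3]
gripper_width: 0.552
```

Run:
```python
from h import *
W1=np.load("w1.npy",allow_pickle=True).item()
plan([0.5965,0.0193,0.26],-90)
W=eyes.camera_params("wrist");im=eyes.snapshot("wrist");cv2.imwrite("pics/w2.png",im[:,:,::-1])
m=redmask(im);k,l,s,ce=cv2.connectedComponentsWithStats(m)
for i in range(1,k):
    if s[i,4]>100:
        r=cv2.minAreaRect(np.argwhere(l==i)[:,::-1].astype(np.float32));b=cv2.boxPoints(r);print(s[i],ce[i],b.round(1).tolist())
        b=b[np.argsort(b[:,1])];t=b[:2].mean(0);o=b[2:].mean(0)
        A=plane(W,t,.285);B=plane(W,o,.285);print(A,B,np.linalg.norm(A-B),np.degrees(np.arctan2(*(A-B)[1::-1])))
        print(tri([(W1,(318,158.2)),(W,t)]),tri([(W1,(320.5,274)),(W,o)]),tri([(W1,(319,216)),(W,(t+o)/2)]))
```

```text
t 3.53 p [0.5965 0.0191 0.3211] yaw -90.19 tilt z [ 5.0e-04 -1.4e-03 -1.0e+00] f [-0.4 -0.3  0.3] q [-0.16  0.06  1.6  -0.    1.48  1.42] w 0.552
shift [-0.  -0.3 61.1]
turn [ 0.08 -0.03 -0.19]
[ 304  212   31   93 2626] [319.44364052 257.49162224] [[304.0, 212.0], [334.0, 212.0], [334.0, 304.0], [304.0, 304.0]]
[0.63164517 0.01947807 0.285     ] [0.58723814 0.0196765  0.285     ] 0.04440746828997833 -0.2560158747632722
(array([0.62834922, 0.01963323, 0.27086083]), array([9.00584097e-05, 9.00584097e-05])) (array([0.46543547, 0.02004124, 0.03249738]), array([0.00108078, 0.00108078])) (array([0.57481134, 0.01991068, 0.18475807]), array([0.00017854, 0.00017854]))
```

View pics/w2.png

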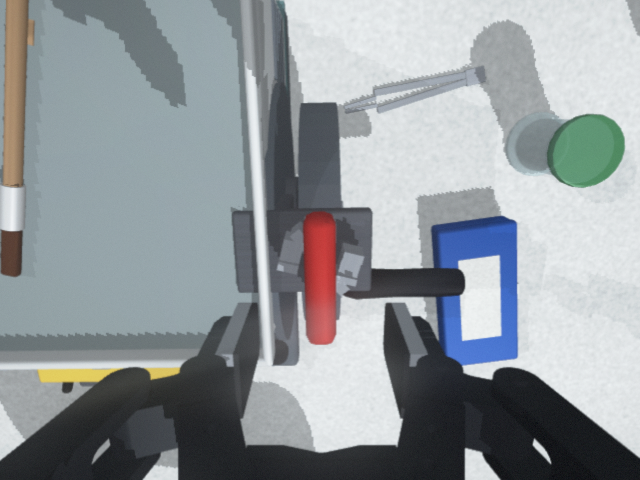

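Run:
```python
from h import *
W1=np.load("w1.npy",allow_pickle=True).item();W=eyes.camera_params("wrist")
print(tri([(W1,(320.5,274.5)),(W,(321,343.5))]),plane(W,(321,343.5),.285),plane(W,(319,212),.267),plane(W,(319,212),.285))
# handle
print(tri([(W1,(452,245)),(W,(463,281.5))]),tri([(W1,(341,246.5)),(W,(346,285))]))
```

```text
(array([0.56477148, 0.01868236, 0.28274736]), array([0.00012228, 0.00012228])) [0.56612405 0.01880281 0.285     ] [0.62742447 0.01956567 0.267     ] [0.63162074 0.01948238 0.285     ]
(array([ 0.53146116, -0.10626091,  0.12520864]), array([0.00019108, 0.00019108])) (array([ 0.53729527, -0.00082008,  0.1461865 ]), array([0.00108964, 0.00108964]))
```

Emit:
{"fn": "arm_command", "kwargs": {
  "deltas": "-0.1 0 -0.1 10 0 0 -0.4; -0.1 0 -0.1 20 0 0 -0.7; -0.1 0 -0.1 30 0 0 -0.7; -0.1 0 -0.1 40 0 0 -0.7; -0.1 0 -0.1 50 0 0 -0.7; -0.1 0 -0.1 58 0 0 -0.7; -0.1 0 -0.1 62 0 0 -0.7; -0.1 0 -0.1 62 0 0 -0.7; 0.3 0 -0.1 62 0 0 -0.7; 0.3 0 -0.1 62 0 0 -0.7"
}}

```text
time_s: 4.42
ee_pos: [0.5969, 0.0191, 0.2598]
tcp_rot: [3.14, 0.014, 0.003]
ft_force: [0.4, 0.1, 0.1]
gripper_width: 0.349
```

Emit:
{"fn": "arm_command", "kwargs": {
  "deltas": "1 0 0 0 0 0 0; 1 0 0 0 0 0 0; 1 0 0 0 0 0 0; 1 0 0 0 0 0 0; 1 0 0 0 0 0 0; 1 0 0 0 0 0 0; 1 0 0 0 0 0 0; 1 0 0 0 0 0 0; 1 0 0 0 0 0 0; 1 0 0 0 0 0 0",
  "grip_force": 70
}}

```text
time_s: 5.25
ee_pos: [0.5974, 0.0195, 0.2609]
tcp_rot: [3.141, 0.014, 0.005]
ft_force: [-0.4, 3.0, 5.3]
gripper_width: 0.159
```

Run:
```python
from h import *
plan([0.5965,0.0193,0.277],-90)
im=eyes.snapshot("wrist");cv2.imwrite("pics/w3.png",im[:,:,::-1])
```

```text
t 5.25 p [0.5974 0.0195 0.2609] yaw -89.48 tilt z [ 0.0035 -0.001  -1.    ] f [-0.4  3.   5.3] q [-0.16  0.1   1.67 -0.    1.37  1.41] w 0.159
shift [ -0.8   0.2 -16.1]
turn [ 0.06 -0.2   0.52]
```

View pics/w3.png

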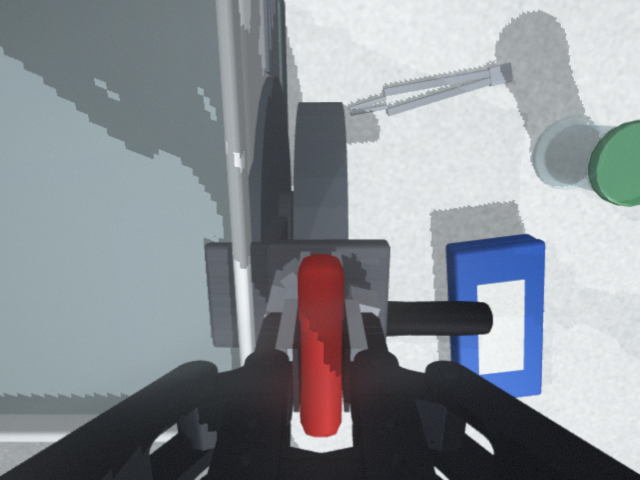

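The bar is gripped (opening 13.5 mm) with a pad on each side. Next is the lift.

Emit:
{"fn": "arm_command", "kwargs": {
  "deltas": "1 0 0 -2 0 0 0; 1 0 0 -5 0 0 0; 1 0 0 -8 0 0 0; 1 0 0 -11 0 0 0; 1 0 0 -14 0 0 0; 1 0 0 -16 0 0 0; 1 0 0 -18 0 0 0; 1 0 0 -18 0 0 0; 1 0 0 -18 0 0 0; 1 0 0 -18 0 0 0"
}}

```text
time_s: 6.13
ee_pos: [0.5971, 0.0195, 0.2753]
tcp_rot: [3.141, 0.014, 0.003]
ft_force: [7.5, 1.3, -12.5]
gripper_width: 0.16
```

Run:
```python
from h import *
plan([0.5965,0.0193,0.277],-90)
im=eyes.snapshot("wrist");cv2.imwrite("pics/w4.png",im[:,:,::-1])
```

```text
t 6.13 p [0.5971 0.0195 0.2753] yaw -89.49 tilt z [ 1.6e-03 -4.0e-04 -1.0e+00] f [  7.5   1.3 -12.5] q [-0.16  0.09  1.65 -0.    1.4   1.4 ] w 0.16
shift [-0.6  0.1 -1.7]
turn [ 0.02 -0.09  0.51]
```

View pics/w4.png

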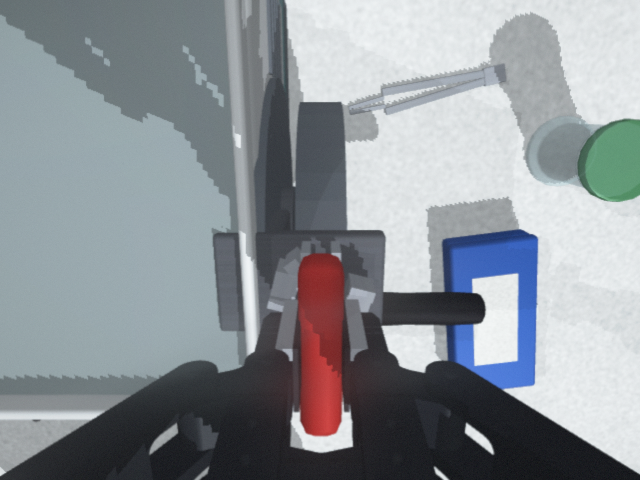

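Emit:
{"fn": "arm_command", "kwargs": {
  "deltas": "1 0 0 -4 0 0 0; 1 0 0 -6 0 0 0; 1 0 0 -7.5 0 0 0; 1 0 0 -7.5 0 0 0; 1 0 0 -7.5 0 0 0; 1 0 0 -7.5 0 0 0; 1 0 0 -7.5 0 0 0; 1 0 0 -7.5 0 0 0; 1 0 0 -7.5 0 0 0; 1 0 0 -7.5 0 0 0"
}}

```text
time_s: 7.02
ee_pos: [0.597, 0.0195, 0.279]
tcp_rot: [-3.141, -0.014, -0.0]
ft_force: [7.6, 1.2, -13.5]
gripper_width: 0.158
```

Run:
```python
from h import *
plan([0.5965,0.0193,0.279],-15)
```

```text
t 7.02 p [0.597  0.0195 0.279 ] yaw -89.51 tilt z [ 3.e-04  3.e-04 -1.e+00] f [  7.6   1.2 -13.5] q [-0.16  0.09  1.65  0.    1.41  1.4 ] w 0.158
shift [-0.5  0.2 -0. ]
turn [-0.000e+00 -2.000e-02 -7.451e+01]
```

Emit:
{"fn": "arm_command", "kwargs": {
  "deltas": "1 0 0 -4.5 0 0 0; 1 0 0 -5.5 0 0 0; 1 0 0 -5.5 0 0 -6; 1 0 0 -5.5 0 0 -12; 1 0 0 -5.5 0 0 -18; 1 0 0 -5.5 0 0 -24; 1 0 0 -5.5 0 0 -30; 1 0 0 -5.5 0 0 -36; 1 0 0 -5.5 0 0 -36; 1 0 0 -5.5 0 0 -36"
}}

```text
time_s: 7.85
ee_pos: [0.5968, 0.0205, 0.2803]
tcp_rot: [-2.98, -0.983, 0.001]
ft_force: [8.1, 4.9, -14.0]
gripper_width: 0.161
```

Run:
```python
from h import *
plan([0.597,0.0195,0.280],-15)
print(env.observe()["moment"])
im=eyes.snapshot("wrist");cv2.imwrite("pics/w5.png",im[:,:,::-1])
```

```text
t 7.85 p [0.5968 0.0205 0.2803] yaw -53.48 tilt z [-0.0017  0.0032 -1.    ] f [  8.1   4.9 -14. ] q [-0.16  0.09  1.65  0.    1.41  0.78] w 0.161
shift [-0.5  1.   0.3]
turn [ -0.19  -0.1  -38.48]
[ 0.73806808 -1.56807799  0.03070654]
```

View pics/w5.png

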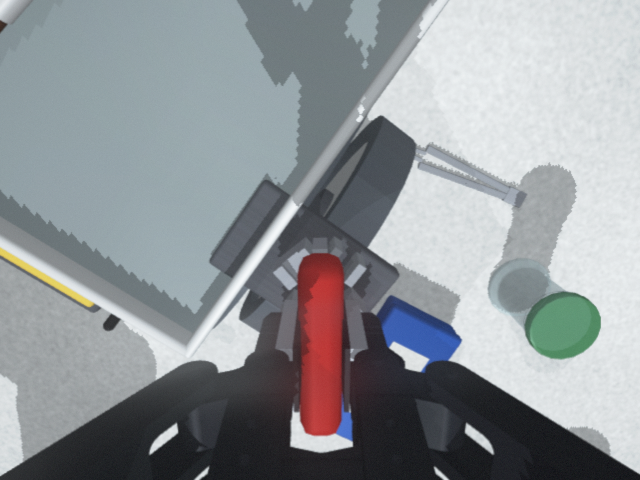

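The bar turns cleanly with the gripper, now 36° round. I'll carry on to about 75°.

Emit:
{"fn": "arm_command", "kwargs": {
  "deltas": "1 0 0 -4 0 0 -6; 1 0 0 -4 0 0 -12; 1 0 0 -4 0 0 -18; 1 0 0 -4 0 0 -24; 1 0 0 -4 0 0 -30; 1 0 0 -4 0 0 -36; 1 0 0 -4 0 0 -39.5; 1 0 0 -4 0 0 -39.5; 1 0 0 -4 0 0 -39.5; 1 0 0 -4 0 0 -39.5"
}}

```text
time_s: 8.73
ee_pos: [0.5958, 0.0214, 0.2798]
tcp_rot: [-2.469, -1.929, 0.002]
ft_force: [4.7, 3.5, -13.6]
gripper_width: 0.158
```

Run:
```python
from h import *
plan([0.597,0.0195,0.274],-15)
print(env.observe()["moment"])
```

```text
t 8.73 p [0.5958 0.0214 0.2798] yaw -13.98 tilt z [-0.006   0.0058 -1.    ] f [  4.7   3.5 -13.6] q [-0.16  0.09  1.65  0.    1.41  0.09] w 0.158
shift [-1.6  1.6  5.8]
turn [-0.42 -0.24  1.02]
[ 0.63810389 -1.21770205 -0.03433686]
```

Emit:
{"fn": "arm_command", "kwargs": {
  "deltas": "1 0 0 -2 0 0 0; 1 0 0 0 0 0 0; 1 0 0 2 0 0 0; 1 0 0 4 0 0 0; 1 0 0 5 0 0 0; 1 0 0 5 0 0 0; 1 0 0 5 0 0 0; 1 0 0 5 0 0 0; 1 0 0 5 0 0 0; 1 0 0 5 0 0 0"
}}

```text
time_s: 9.57
ee_pos: [0.5959, 0.0215, 0.2735]
tcp_rot: [-2.469, -1.929, 0.002]
ft_force: [4.6, 2.4, -7.8]
gripper_width: 0.157
```

Run:
```python
from h import *
plan([0.597,0.0195,0.274],-15)
print(env.observe()["moment"])
```

```text
t 9.57 p [0.5959 0.0215 0.2735] yaw -13.98 tilt z [-0.0061  0.0062 -1.    ] f [ 4.6  2.4 -7.8] q [-0.16  0.09  1.65  0.01  1.4   0.09] w 0.157
shift [-1.7  1.6 -0.5]
turn [-0.43 -0.25  1.01]
[ 0.25073358 -1.23863761  0.04389614]
```

Emit:
{"fn": "arm_command", "kwargs": {
  "deltas": "1 0 0 1 0 0 0; 1 0 0 2 0 0 0; 1 0 0 3 0 0 0; 1 0 0 3 0 0 0; 1 0 0 3 0 0 0; 1 0 0 3 0 0 0; 1 0 0 3 0 0 0; 1 0 0 3 0 0 0; 1 0 0 3 0 0 0; 1 0 0 3 0 0 0"
}}

```text
time_s: 10.4
ee_pos: [0.596, 0.0215, 0.2734]
tcp_rot: [-2.469, -1.93, 0.0]
ft_force: [-3.1, 3.1, 6.7]
gripper_width: 0.16
```

Run:
```python
from h import *
plan([0.597,0.0195,0.274],-15)
print(env.observe()["moment"])
im=eyes.snapshot("scene");cv2.imwrite("pics/s6.png",cv2.resize(im[140:290,270:470],None,fx=4,fy=4)[:,:,::-1])
```

```text
t 10.40 p [0.596  0.0215 0.2734] yaw -13.97 tilt z [-0.0045  0.0057 -1.    ] f [-3.1  3.1  6.7] q [-0.16  0.09  1.65  0.    1.4   0.09] w 0.16
shift [-1.7  1.4 -0.7]
turn [-0.33 -0.25  1.03]
[0.3627735  0.34717283 0.04087904]
```

View pics/s6.png

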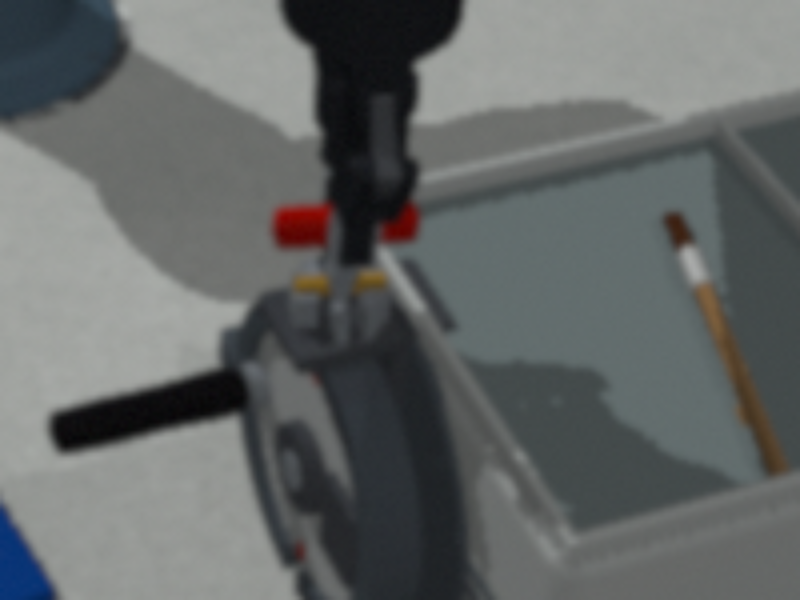

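The push force changed from −7.8 to +6.7 N while z stayed at 0.2734, about 12.9 mm above home, so the lugs are seated. The scene picture shows the bar crosswise at (345,228) in the crop. Releasing now.

Emit:
{"fn": "arm_command", "kwargs": {
  "deltas": "0.5 0 0 -1 0 0 0; 0.2 0 0 -1 0 0 0; -0.1 0 0 -1 0 0 0; -0.1 0 0 -1 0 0 0; -0.1 0 0 -12 0 0 0; -0.1 0 0 -26 0 0 0; -0.1 0 0 -42 0 0 0; -0.1 0 0 -60 0 0 0; -0.1 0 0 -75 0 0 0; -0.1 0 0 -75 0 0 0"
}}

```text
time_s: 11.28
ee_pos: [0.5981, 0.0208, 0.3542]
tcp_rot: [-2.475, -1.934, -0.009]
ft_force: [0.2, -0.4, 0.4]
gripper_width: 0.549
```

Run:
```python
from h import *
plan([0.533,-0.09,0.35],0)
im=eyes.snapshot("wrist");cv2.imwrite("pics/w7.png",im[:,:,::-1])
```

```text
t 11.28 p [0.5981 0.0208 0.3542] yaw -13.97 tilt z [ 0.0041  0.0042 -1.    ] f [ 0.2 -0.4  0.4] q [-0.16  0.05  1.55  0.    1.54  0.09] w 0.549
shift [-123.2  -36.4    3.5]
turn [  0.2   -0.27 -13.97]
```

View pics/w7.png

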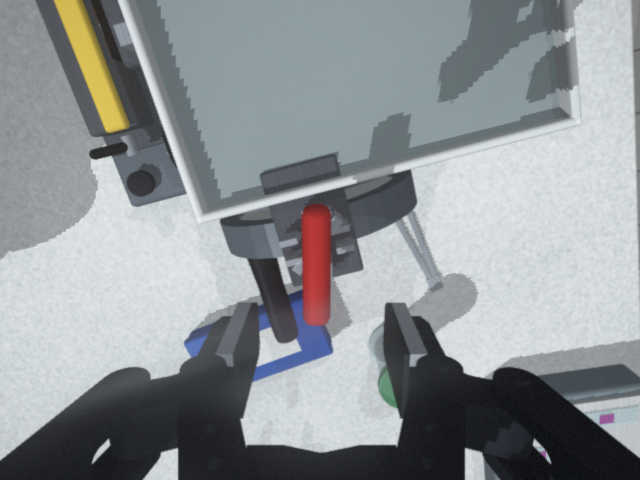

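The wrist picture shows the bar still crosswise after release, so the pin is parked. I'll now approach the crank handle with the tool leaning outwards, which keeps the camera side away from the T-bar.

```bash
cat >> h.py <<'E'
def tiltR(b):
    b=np.radians(b);s,c=np.sin(b),np.cos(b)
    return np.column_stack([[0,c,s],[1,0,0],[0,s,-c]])
def planR(tcp,Rn):
    s=env.observe();R=Ro.from_rotvec(s["tcp_rot"]).as_matrix();p=s["ee_pos"]
    print("t %.2f p %s f %s m %s w %.3f"%(s["time_s"],p.round(4),s["ft_force"].round(1),s["moment"].round(2),s["gripper_width"]),"q",s["joint_pos"].round(2))
    print("shift",(R.T@(np.array(tcp)-p)*1000).round(1),"turn",np.degrees(Ro.from_matrix(R.T@Rn).as_rotvec()).round(2))
E
python3 - <<'E'
from h import *
planR([.5345,-.109,.30],tiltR(25))
E
```

```text
t 11.33 p [0.5974 0.0209 0.3519] f [ 0.3  0.6 -0.8] m [0.05 0.06 0.04] w 0.549 q [-0.16  0.05  1.56  0.    1.53  0.09]
shift [-141.5  -29.7   51.2] turn [  3.08  24.6  -13.74]
```

Emit:
{"fn": "arm_command", "kwargs": {
  "deltas": "-0.3 -14 -3 0 0.3 2.5 -1.4; -0.3 -28 -6 0 0.6 5 -2.8; -0.3 -42 -9 0 0.9 7.5 -4.2; -0.3 -57 -12 5 1.2 10 -5.5; -0.3 -71 -15 12 1.5 12.5 -7; -0.3 -85 -18 20 1.8 15 -8.3; -0.3 -99 -21 28 2.1 17.5 -9.6; -0.3 -113 -24 36 2.4 20 -11; -0.3 -127 -27 44 2.8 22 -12.4; -0.3 -141 -30 51 3.1 24.6 -13.7"
}}

```text
time_s: 12.17
ee_pos: [0.5335, -0.1087, 0.299]
tcp_rot: [-1.978, -1.978, -0.44]
ft_force: [0.0, -0.3, 0.1]
gripper_width: 0.646
```

Run:
```python
from h import *
planR([.5345,-.109,.21],tiltR(25))
W=eyes.camera_params("wrist");im=eyes.snapshot("wrist");cv2.imwrite("pics/w8.png",im[:,:,::-1])
np.save("w8.npy",{k:np.array(v) for k,v in W.items()},allow_pickle=True)
print(proj(W,[[.5345,-.103,.136],[.5345,-.075,.136],[.5345,.003,.136]]))
```

```text
t 12.17 p [ 0.5335 -0.1087  0.299 ] f [ 0.  -0.3  0.1] m [-0.2  -0.06  0.02] w 0.646 q [-0.58  0.04  1.71  0.36  1.65 -0.6 ]
shift [-38.1   1.1  80.5] turn [-0.09 -0.15 -0.01]
[[321.91564205 302.44096008]
 [321.9381458  266.21950603]
 [321.99782028 169.6959592 ]]
```

View pics/w8.png

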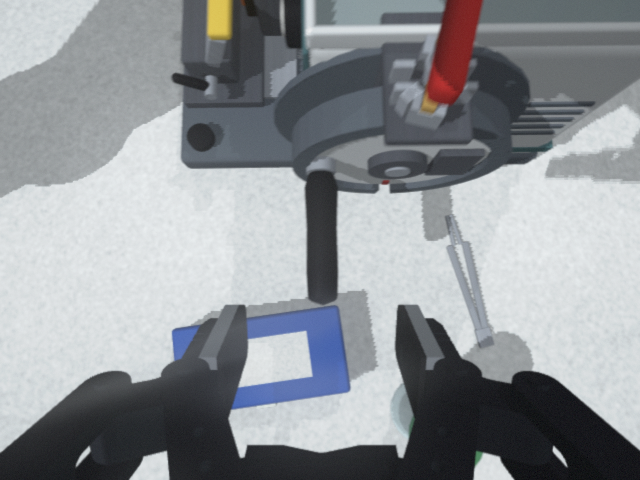

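The handle's ends appear at (320,172) and (323,302), within 2 px of the prediction, so its position is confirmed.

Emit:
{"fn": "arm_command", "kwargs": {
  "deltas": "-0.3 -6 0 13 0 0 0; -0.3 -13 0.5 27 0 0 0; -0.3 -19 1 40 0 0 0; -0.3 -25 1 54 0 0 0; -0.3 -32 1 67 0 0 0; -0.3 -38 1 80 0 0 0; -0.3 -38 1 80 0 0 0; -0.3 -38 1 80 0 0 0; -0.3 -38 1 80 0 0 0; -0.3 -38 1 80 0 0 0"
}}

```text
time_s: 13.05
ee_pos: [0.5333, -0.1118, 0.2089]
tcp_rot: [-1.98, -1.974, -0.439]
ft_force: [-0.3, 0.2, 0.1]
gripper_width: 0.649
```

Run:
```python
from h import *
planR([.5347,-.067,.118],tiltR(25))
```

```text
t 13.05 p [ 0.5333 -0.1118  0.2089] f [-0.3  0.2  0.1] m [-0.21 -0.04  0.01] w 0.649 q [-0.59  0.12  1.79  0.36  1.49 -0.66]
shift [  1.8   1.6 101.3] turn [-0.14 -0.19 -0.2 ]
```

Emit:
{"fn": "arm_command", "kwargs": {
  "deltas": "-0.3 0.3 0.5 14 0 0 0; -0.3 0.6 1 28 0 0 0; -0.3 1 1.5 42 0 0 0; -0.3 1.2 1.6 56 0 0 0; -0.3 1.5 1.6 70 0 0 0; -0.3 1.8 1.6 84 0 0 0; -0.3 1.8 1.6 95 0 0 0; -0.3 1.8 1.6 101 0 0 0; -0.3 1.8 1.6 101 0 0 0; -0.3 1.8 1.6 101 0 0 0"
}}

```text
time_s: 13.88
ee_pos: [0.535, -0.0674, 0.1187]
tcp_rot: [-1.98, -1.974, -0.439]
ft_force: [0.5, -0.0, -0.2]
gripper_width: 0.651
```

Run:
```python
from h import *
planR([.5347,-.067,.118],tiltR(25))
im=eyes.snapshot("wrist");cv2.imwrite("pics/w9.png",im[:,:,::-1])
```

```text
t 13.88 p [ 0.535  -0.0674  0.1187] f [ 0.5 -0.  -0.2] m [-0.21 -0.04  0.06] w 0.651 q [-0.52  0.21  1.87  0.39  1.31 -0.66]
shift [ 0.  -0.3  0.8] turn [-0.11 -0.17 -0.18]
```

View pics/w9.png

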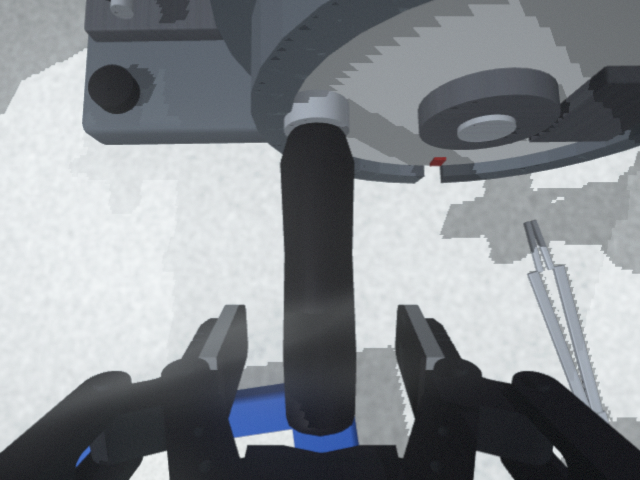

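Emit:
{"fn": "arm_command", "kwargs": {
  "deltas": "0.2 0 0 0.5 0 0 0; 0.4 0 0 0.5 0 0 0; 1 0 0 0.5 0 0 0; 1 0 0 0.5 0 0 0; 1 0 0 0.5 0 0 0; 1 0 0 0.5 0 0 0; 1 0 0 0.5 0 0 0; 1 0 0 0.5 0 0 0; 1 0 0 0.5 0 0 0; 1 0 0 0.5 0 0 0",
  "grip_force": 50
}}

```text
time_s: 14.77
ee_pos: [0.5345, -0.0681, 0.1187]
tcp_rot: [-1.979, -1.976, -0.436]
ft_force: [-4.2, -3.0, 1.4]
gripper_width: 0.272
```

```bash
cat >> h.py <<'E'
def arc(h0,dtheta,n,tcp_at0,R=None):
    """rows for handle angle from current to +dtheta deg; hub (x,z)"""
    s=env.observe();Rt=Ro.from_rotvec(s["tcp_rot"]).as_matrix()
E
python3 - <<'E'
from h import *
planR([.5347,-.067,.118],tiltR(25))
E
```

```text
t 14.77 p [ 0.5345 -0.0681  0.1187] f [-4.2 -3.   1.4] m [-0.48  0.64  0.43] w 0.272 q [-0.52  0.21  1.87  0.39  1.31 -0.67]
shift [0.7 0.2 1.1] turn [-0.19 -0.09 -0.15]
```

```bash
cat >> h.py <<'E'
C=np.array([.5965,.1187]);RAD=.062;Y0=-.068
def angle():
    p=env.observe()["ee_pos"];return np.degrees(np.arctan2(p[2]-C[1],-(p[0]-C[0])))%360, np.hypot(p[0]-C[0],p[2]-C[1])
def rows(th,y=Y0,dR=0.0):
    s=env.observe();R=Ro.from_rotvec(s["tcp_rot"]).as_matrix();p=s["ee_pos"]
    print("t %.2f p %s f %s m %s w %.3f"%(s["time_s"],p.round(4),s["ft_force"].round(1),s["moment"].round(2),s["gripper_width"]),"ang %.1f rad %.4f"%angle(),"q",s["joint_pos"].round(2))
    tn=np.degrees(Ro.from_matrix(R.T@tiltR(25)).as_rotvec()).round(1);print("turn",tn)
    for t in th:
        a=np.radians(t);X=np.array([C[0]-(RAD+dR)*np.cos(a),y,C[1]+(RAD+dR)*np.sin(a)])
        print(t,(R.T@(X-p)*1000).round(1))
E
python3 - <<'E'
from h import *
rows([2,4,7,10,13,16,19,22,25,25])
E
```

```text
t 14.77 p [ 0.5345 -0.0681  0.1187] f [-4.2 -3.   1.4] m [-0.48  0.64  0.43] w 0.272 ang 0.0 rad 0.0620 q [-0.52  0.21  1.87  0.39  1.31 -0.67]
turn [-0.2 -0.1 -0.2]
2 [ 1.   0.  -1.9]
4 [ 1.9  0.1 -3.9]
7 [ 3.3  0.4 -6.8]
10 [ 4.6  0.9 -9.7]
13 [  6.    1.5 -12.6]
16 [  7.3   2.3 -15.4]
19 [  8.6   3.3 -18.2]
22 [  9.9   4.4 -21. ]
25 [ 11.2   5.7 -23.7]
25 [ 11.2   5.7 -23.7]
```

Emit:
{"fn": "arm_command", "kwargs": {
  "deltas": "1 1 0 -2 0 0 0; 1 2 0 -4 0 0 0; 1 3.3 0.4 -7 0 0 0; 1 4.6 1 -10 0 0 0; 1 6 1.5 -12.5 0 0 0; 1 7.3 2.3 -15.5 0 0 0; 1 8.6 3.3 -18 0 0 0; 1 10 4.4 -21 0 0 0; 1 11.2 5.7 -23.7 0 0 0; 1 11.2 5.7 -23.7 0 0 0"
}}

```text
time_s: 15.6
ee_pos: [0.5404, -0.068, 0.1458]
tcp_rot: [-1.978, -1.976, -0.436]
ft_force: [-3.8, -1.7, -0.8]
gripper_width: 0.274
```

Run:
```python
from h import *
rows([28,31,34,37,40,43,46,49,52,54])
im=eyes.snapshot("scene");cv2.imwrite("pics/s10.png",cv2.resize(im[140:340,220:486],None,fx=3,fy=3)[:,:,::-1])
```

```text
t 15.60 p [ 0.5404 -0.068   0.1458] f [-3.8 -1.7 -0.8] m [-0.42  0.58  0.37] w 0.274 ang 25.8 rad 0.0623 q [-0.51  0.18  1.84  0.39  1.36 -0.64]
turn [-0.2 -0.1 -0.1]
28 [ 0.9  1.4 -1.8]
31 [ 2.1  3.  -4.4]
34 [ 3.2  4.7 -6.9]
37 [ 4.4  6.6 -9.3]
40 [  5.4   8.6 -11.6]
43 [  6.5  10.7 -13.8]
46 [  7.5  13.  -15.9]
49 [  8.4  15.4 -17.9]
52 [  9.3  17.9 -19.8]
54 [  9.8  19.6 -21. ]
```

View pics/s10.png

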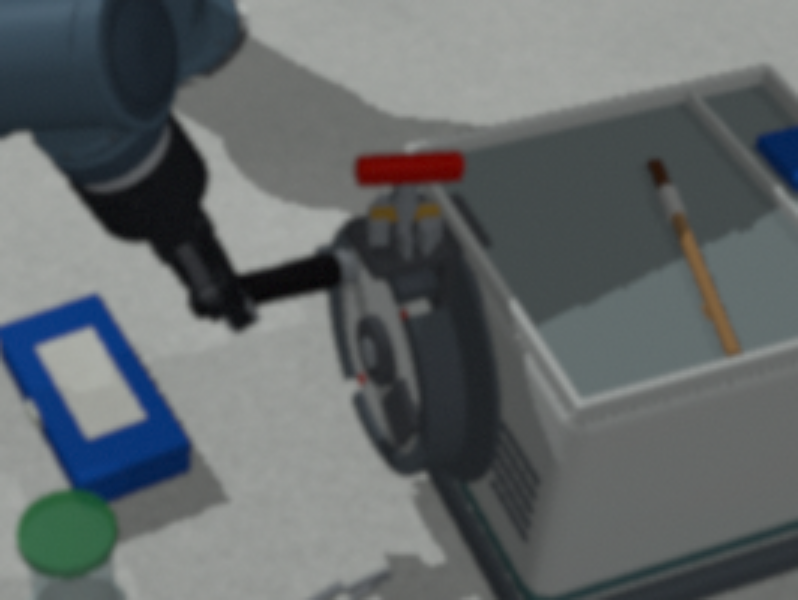

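The wheel follows, with its notch now at about (418,305) in the crop. The T-bar is still parked crosswise at (410,167).

Emit:
{"fn": "arm_command", "kwargs": {
  "deltas": "1 1 1.4 -2 0 0 0; 1 2 3 -4.5 0 0 0; 1 3.2 4.7 -7 0 0 0; 1 4.4 6.6 -9.3 0 0 0; 1 5.4 8.6 -11.6 0 0 0; 1 6.5 10.7 -13.8 0 0 0; 1 7.5 13 -16 0 0 0; 1 8.4 15.4 -18 0 0 0; 1 9.3 18 -20 0 0 0; 1 9.8 19.6 -21 0 0 0"
}}

```text
time_s: 16.48
ee_pos: [0.5596, -0.0678, 0.1692]
tcp_rot: [-1.976, -1.975, -0.435]
ft_force: [-7.5, -1.1, 1.0]
gripper_width: 0.271
```

Run:
```python
from h import *
rows([57,60,63,66,69,72,75,78,81,84])
```

```text
t 16.48 p [ 0.5596 -0.0678  0.1692] f [-7.5 -1.1  1. ] m [-0.37  0.97  0.58] w 0.271 ang 53.8 rad 0.0625 q [-0.5   0.19  1.78  0.39  1.4  -0.61]
turn [-0.3 -0.2 -0.1]
57 [ 0.5  3.2 -1.5]
60 [ 1.2  5.9 -3.1]
63 [ 1.9  8.8 -4.5]
66 [ 2.5 11.7 -5.8]
69 [ 3.  14.7 -6.9]
72 [ 3.5 17.7 -7.9]
75 [ 3.9 20.8 -8.7]
78 [ 4.2 24.  -9.5]
81 [  4.4  27.2 -10. ]
84 [  4.6  30.4 -10.4]
```

Emit:
{"fn": "arm_command", "kwargs": {
  "deltas": "1 0.5 3.2 -1.5 0 0 0; 1 1.2 6 -3 0 0 0; 1 1.9 8.8 -4.5 0 0 0; 1 2.5 11.7 -5.8 0 0 0; 1 3 14.7 -7 0 0 0; 1 3.5 17.7 -8 0 0 0; 1 3.9 20.8 -8.7 0 0 0; 1 4.2 24 -9.5 0 0 0; 1 4.4 27.2 -10 0 0 0; 1 4.6 30.4 -10.4 0 0 0"
}}

```text
time_s: 17.32
ee_pos: [0.5898, -0.0674, 0.181]
tcp_rot: [-1.974, -1.974, -0.435]
ft_force: [-6.4, 0.9, 0.1]
gripper_width: 0.275
```

Run:
```python
from h import *
rows([87,90,93,96,99,102,105,108,111,114])
im=eyes.snapshot("scene");cv2.imwrite("pics/s11.png",cv2.resize(im[140:340,220:486],None,fx=3,fy=3)[:,:,::-1])
```

```text
t 17.32 p [ 0.5898 -0.0674  0.181 ] f [-6.4  0.9  0.1] m [-0.16  0.87  0.49] w 0.275 ang 83.8 rad 0.0627 q [-0.47  0.25  1.7   0.39  1.43 -0.57]
turn [-0.4 -0.3 -0.1]
87 [-0.7  3.5  0.1]
90 [-0.7  6.7 -0. ]
93 [-0.7 10.   0. ]
96 [-0.8 13.2  0.2]
99 [-1.  16.4  0.6]
102 [-1.2 19.6  1.1]
105 [-1.5 22.8  1.8]
108 [-1.9 25.9  2.6]
111 [-2.4 29.   3.5]
114 [-2.9 32.   4.6]
```

View pics/s11.png

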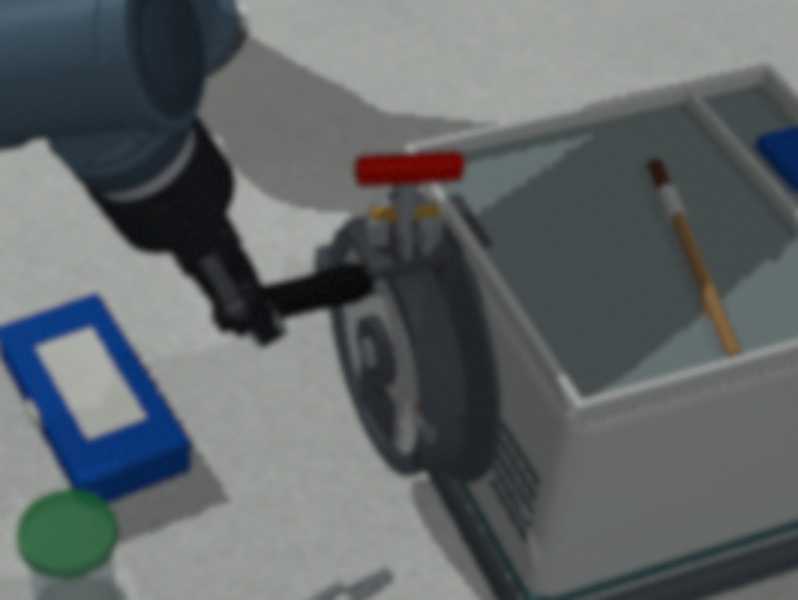

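The handle is near the top of its arc at (320,290) in the crop, and the gripper is clear of the bracket. Continuing.

Emit:
{"fn": "arm_command", "kwargs": {
  "deltas": "1 -0.7 3.5 0 0 0 0; 1 -0.7 6.7 0 0 0 0; 1 -0.7 10 0 0 0 0; 1 -0.8 13.2 0.2 0 0 0; 1 -1 16.4 0.6 0 0 0; 1 -1.2 19.6 1 0 0 0; 1 -1.5 22.8 1.8 0 0 0; 1 -1.9 26 2.6 0 0 0; 1 -2.4 29 3.5 0 0 0; 1 -3 32 4.6 0 0 0"
}}

```text
time_s: 18.2
ee_pos: [0.6219, -0.067, 0.1759]
tcp_rot: [-1.972, -1.973, -0.436]
ft_force: [-7.3, 2.9, 1.8]
gripper_width: 0.271
```

Run:
```python
from h import *
rows([117,120,123,126,129,132,135,138,141,144])
```

```text
t 18.20 p [ 0.6219 -0.067   0.1759] f [-7.3  2.9  1.8] m [0.2  0.98 0.52] w 0.271 ang 114.0 rad 0.0626 q [-0.45  0.32  1.62  0.4   1.43 -0.55]
turn [-0.5 -0.4 -0.1]
117 [-1.7  2.7  1.3]
120 [-2.4  5.6  2.7]
123 [-3.1  8.4  4.2]
126 [-3.9 11.1  5.8]
129 [-4.8 13.7  7.6]
132 [-5.7 16.1  9.5]
135 [-6.6 18.5 11.5]
138 [-7.6 20.8 13.6]
141 [-8.7 22.9 15.8]
144 [-9.8 24.9 18.1]
```

Emit:
{"fn": "arm_command", "kwargs": {
  "deltas": "1 -0.8 2.7 1.7 0 0 0; 1 -1.5 5.6 3.1 0 0 0; 1 -2.2 8.4 4.6 0 0 0; 1 -3 11.1 6.2 0 0 0; 1 -3.8 13.7 8 0 0 0; 1 -4.7 16.1 10 0 0 0; 1 -5.6 18.5 12 0 0 0; 1 -6.5 20.8 14 0 0 0; 1 -7.5 23 16.2 0 0 0; 1 -8.6 25 18.5 0 0 0"
}}

```text
time_s: 19.03
ee_pos: [0.6464, -0.0667, 0.1561]
tcp_rot: [-1.97, -1.972, -0.435]
ft_force: [-7.5, -1.0, 2.8]
gripper_width: 0.268
```

Run:
```python
from h import *
rows([147,150,153,156,159,162,165,168,170,172],y=-.0664)
```

```text
t 19.03 p [ 0.6464 -0.0667  0.1561] f [-7.5 -1.   2.8] m [-0.23  1.06  0.54] w 0.268 ang 143.2 rad 0.0624 q [-0.43  0.39  1.56  0.4   1.41 -0.55]
turn [-0.6 -0.5 -0.1]
147 [-1.3  2.1  3.3]
150 [-2.5  3.8  5.8]
153 [-3.7  5.4  8.4]
156 [-5.   6.8 11. ]
159 [-6.3  8.1 13.7]
162 [-7.6  9.2 16.5]
165 [-8.9 10.2 19.3]
168 [-10.3  10.9  22.1]
170 [-11.2  11.4  24. ]
172 [-12.1  11.7  25.9]
```

Emit:
{"fn": "arm_command", "kwargs": {
  "deltas": "1 -1.3 2.1 3.3 0 0 0; 1 -2.5 3.8 5.8 0 0 0; 1 -3.7 5.4 8.4 0 0 0; 1 -5 6.8 11 0 0 0; 1 -6.3 8.1 13.7 0 0 0; 1 -7.6 9.2 16.5 0 0 0; 1 -8.9 10.2 19.3 0 0 0; 1 -10.3 11 22 0 0 0; 1 -11.2 11.4 24 0 0 0; 1 -12 11.7 26 0 0 0"
}}

```text
time_s: 19.87
ee_pos: [0.6578, -0.0665, 0.1284]
tcp_rot: [-1.969, -1.972, -0.435]
ft_force: [-6.8, -2.9, 3.6]
gripper_width: 0.273
```

Run:
```python
from h import *
rows([174,176,178,180,180,180,180,180,180,180],y=-.0664)
```

```text
t 19.87 p [ 0.6578 -0.0665  0.1284] f [-6.8 -2.9  3.6] m [-0.34  0.94  0.5 ] w 0.273 ang 171.1 rad 0.0621 q [-0.43  0.45  1.54  0.41  1.37 -0.55]
turn [-0.6 -0.5 -0.1]
174 [-1.3  0.3  2.9]
176 [-2.2  0.6  4.9]
178 [-3.1  0.7  6.8]
180 [-4.1  0.8  8.8]
180 [-4.1  0.8  8.8]
180 [-4.1  0.8  8.8]
180 [-4.1  0.8  8.8]
180 [-4.1  0.8  8.8]
180 [-4.1  0.8  8.8]
180 [-4.1  0.8  8.8]
```

Emit:
{"fn": "arm_command", "kwargs": {
  "deltas": "1 -1.3 0.3 2.9 0 0 0; 1 -2.2 0.6 5 0 0 0; 1 -3.1 0.7 6.8 0 0 0; 1 -4.1 0.8 8.8 0 0 0; 1 -4.1 0.8 8.8 0 0 0; 1 -4.1 0.8 8.8 0 0 0; 1 -4.1 0.8 8.8 0 0 0; 1 -4.1 0.8 8.8 0 0 0; 1 -4.1 0.8 8.8 0 0 0; 1 -4.1 0.8 8.8 0 0 0"
}}

```text
time_s: 20.7
ee_pos: [0.6584, -0.0665, 0.1192]
tcp_rot: [-1.969, -1.971, -0.435]
ft_force: [-4.7, -1.4, 0.3]
gripper_width: 0.273
```

Run:
```python
from h import *
rows([180],y=-.0664)
p=env.observe()["ee_pos"];W=eyes.camera_params("wrist");S=eyes.camera_params("scene");T=eyes.camera_params("top")
for n in("scene","top","wrist"):
    im=eyes.snapshot(n)
    if n=="wrist":c=im
    elif n=="scene":c=cv2.resize(im[140:340,220:486],None,fx=3,fy=3)
    else:c=cv2.resize(im[140:290,140:380],None,fx=3,fy=3)
    cv2.imwrite(f"pics/{n}12.png",c[:,:,::-1])
```

```text
t 20.70 p [ 0.6584 -0.0665  0.1192] f [-4.7 -1.4  0.3] m [-0.42  0.75  0.34] w 0.273 ang 179.5 rad 0.0619 q [-0.43  0.46  1.54  0.41  1.36 -0.56]
turn [-0.6 -0.5 -0.1]
180 [-0.1  0.1  0.5]
```

View pics/scene12.png

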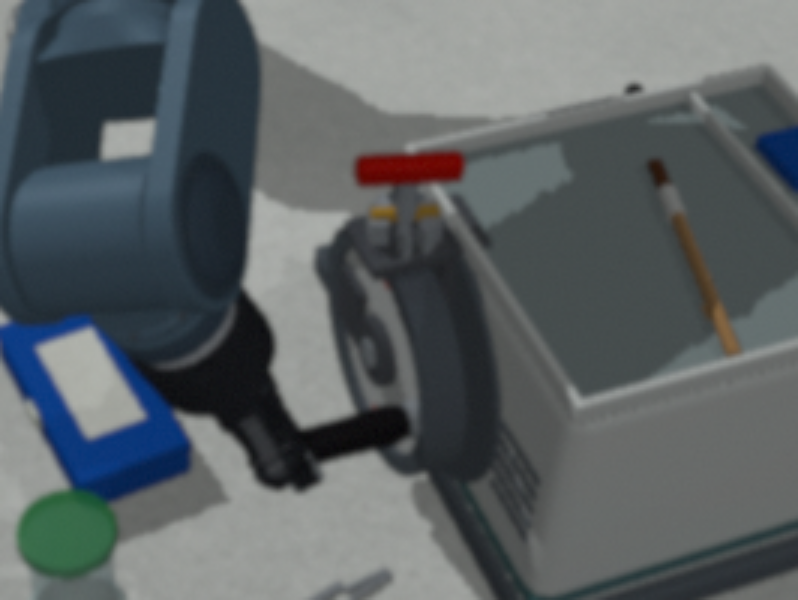

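View pics/wrist12.png

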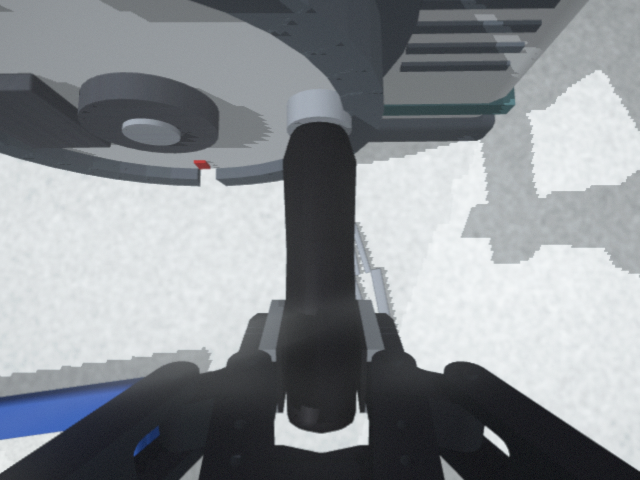

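The handle is now level on the far side (stud at (320,110), hub at (150,130) in the wrist view), and the measured arc angle is 179.5°. Letting go gently and backing out.

Emit:
{"fn": "arm_command", "kwargs": {
  "deltas": "0.3 0 0 0.2 0 0 0; 0.2 0 0 0.2 0 0 0; 0.1 0 0 0.2 0 0 0; -0.1 0 0 0.2 0 0 0; -0.3 0 0 0.2 0 0 0; -0.3 0 0 0.2 0 0 0; -0.3 0 0 -12 0 0 0; -0.3 0 0 -28 0 0 0; -0.3 0 0 -48 0 0 0; -0.3 0 0 -70 0 0 0"
}}

```text
time_s: 21.68
ee_pos: [0.6589, -0.097, 0.1833]
tcp_rot: [-1.968, -1.971, -0.435]
ft_force: [-0.3, 0.6, -0.3]
gripper_width: 0.657
```

Emit:
{"fn": "arm_command", "kwargs": {
  "deltas": "-0.3 0 0 -20 0 0 0; -0.3 0 0 -40 0 0 0; -0.3 0 0 -60 0 0 0; -0.3 0 0 -80 0 0 0; -0.3 0 0 -100 0 0 0; -0.3 0 0 -120 0 0 0; -0.3 0 0 -140 0 0 0; -0.3 0 0 -140 0 0 0; -0.3 0 0 -140 0 0 0; -0.3 0 0 -140 0 0 0"
}}

```text
time_s: 22.52
ee_pos: [0.6602, -0.157, 0.3087]
tcp_rot: [-1.968, -1.97, -0.434]
ft_force: [-0.1, -0.3, -1.1]
gripper_width: 0.647
```

Run:
```python
from h import *
R15=np.column_stack([0,0,0])
b=np.radians(-14.5);Y=np.array([np.cos(b),np.sin(b),0]);Z=np.array([0,0,-1.]);Rn=np.column_stack([np.cross(Y,Z),Y,Z])
planR([.597,.0205,.36],Rn)
W=eyes.camera_params("wrist");im=eyes.snapshot("wrist");cv2.imwrite("pics/w13.png",im[:,:,::-1])
im=eyes.snapshot("scene");cv2.imwrite("pics/s13.png",cv2.resize(im[170:320,290:430],None,fx=4,fy=4,interpolation=cv2.INTER_CUBIC)[:,:,::-1])
np.save("w13.npy",{k:np.array(v) for k,v in W.items()},allow_pickle=True)
for a in(176,180,184):
    a=np.radians(a);P=[[.5965-.062*np.cos(a),y,.135+.062*np.sin(a)] for y in(-.103,.003)]
    print(proj(W,P).round(1).tolist(),proj(eyes.camera_params("scene"),P).round(1).tolist())
```

```text
t 22.52 p [ 0.6602 -0.157   0.3087] f [-0.1 -0.3 -1.1] m [-0.23  0.01  0.01] w 0.647 q [-0.54  0.36  1.32  0.38  1.7  -0.54]
shift [182.2 -63.2  31.2] turn [ -3.99 -25.36  14.32]
[[321.0, 243.3], [321.5, 118.5]] [[301.7, 291.9], [354.8, 277.9]]
[[321.2, 244.1], [321.8, 120.7]] [[301.7, 293.5], [354.7, 279.4]]
[[321.1, 244.8], [321.6, 122.9]] [[301.6, 294.9], [354.5, 280.9]]
```

View pics/w13.png

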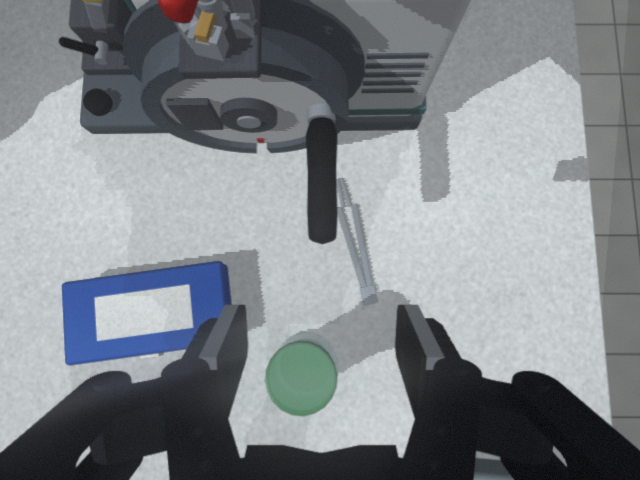

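View pics/s13.png

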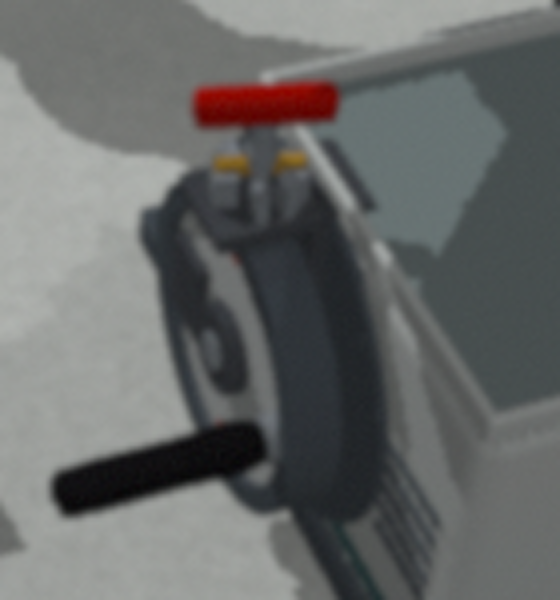

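The handle is still level after release; in the scene view its axis matches the 180° prediction within about 1 px. The T-bar is parked, so I go back to the pin.

Emit:
{"fn": "arm_command", "kwargs": {
  "deltas": "-0.2 18 -6 -15 -0.4 -2.5 1.4; -0.2 36 -12 -25 -0.8 -5 2.8; -0.2 55 -19 -30 -1.2 -7.5 4.2; -0.2 73 -25 -25 -1.6 -10 5.6; -0.2 91 -32 -18 -2 -12.5 7; -0.2 109 -38 -8 -2.4 -15 8.4; -0.2 127 -44 2 -2.8 -17.5 9.8; -0.2 146 -51 12 -3.2 -20 11.3; -0.2 164 -57 22 -3.6 -22.8 12.8; -0.2 182 -63 31 -4 -25.4 14.3"
}}

```text
time_s: 23.45
ee_pos: [0.5959, 0.0221, 0.3582]
tcp_rot: [-2.483, -1.923, 0.005]
ft_force: [0.1, 0.0, -0.4]
gripper_width: 0.598
```

Run:
```python
from h import *
plan([.5965,.0203,.2725],-14.2)
W=eyes.camera_params("wrist");im=eyes.snapshot("wrist");cv2.imwrite("pics/w14.png",im[:,:,::-1])
np.save("w14.npy",{k:np.array(v) for k,v in W.items()},allow_pickle=True)
```

```text
t 23.45 p [0.5959 0.0221 0.3582] yaw -14.49 tilt z [-0.0032 -0.0015 -1.    ] f [ 0.1  0.  -0.4] q [-0.15  0.05  1.55 -0.    1.55  0.1 ] w 0.598
shift [-1.4  1.3 85.7]
turn [-0.16  0.13 -0.29]
```

View pics/w14.png

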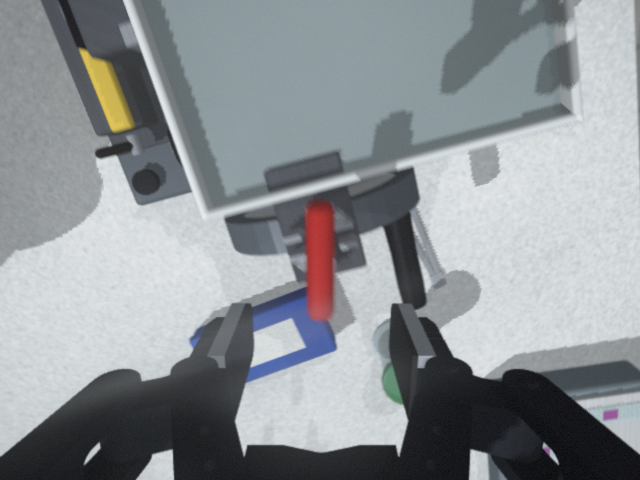

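Run:
```python
from h import *
W=np.load("w14.npy",allow_pickle=True).item()
a=plane(W,(319.5,202),.2795);b=plane(W,(320.5,321),.2975);print(a,b,(a+b)[:2]/2,np.linalg.norm((a-b)[:2]),np.degrees(np.arctan2(*(a-b)[1::-1])))
```

```text
[0.60298337 0.05099268 0.2795    ] [ 0.58807812 -0.00918326  0.2975    ] [0.59553075 0.02090471] 0.061994432222710644 76.08814386768762
```

Emit:
{"fn": "arm_command", "kwargs": {
  "deltas": "-0.2 -1 0.5 12 0 0 -0.4; -0.2 -1 1 24 0 0 -0.4; -0.2 -1.4 1 36 0 0 -0.4; -0.2 -1.4 1 48 0 0 -0.4; -0.1 -1.4 1 60 0 0 -0.4; -0.1 -1.4 1 72 0 0 -0.4; -0.1 -1.4 1 81 0 0 -0.4; -0.1 -1.4 1 85 0 0 -0.4; 0.3 -1.4 1 85 0 0 -0.4; 0.3 -1.4 1 85 0 0 -0.4"
}}

```text
time_s: 24.33
ee_pos: [0.5955, 0.0248, 0.2737]
tcp_rot: [-2.472, -1.936, 0.004]
ft_force: [0.1, 0.4, -0.2]
gripper_width: 0.349
```

Emit:
{"fn": "arm_command", "kwargs": {
  "deltas": "1 0 0 0 0 0 0; 1 0 0 0 0 0 0; 1 0 0 0 0 0 0; 1 0 0 0 0 0 0; 1 0 0 0 0 0 0; 1 0 0 0 0 0 0; 1 0 0 0 0 0 0; 1 0 0 0 0 0 0; 1 0 0 0 0 0 0; 1 0 0 0 0 0 0",
  "grip_force": 70
}}

```text
time_s: 25.17
ee_pos: [0.5964, 0.0246, 0.275]
tcp_rot: [2.473, 1.937, -0.001]
ft_force: [3.1, -1.0, 5.6]
gripper_width: 0.159
```

Run:
```python
from h import *
plan([.5965,.0203,.2725],-14.2)
im=eyes.snapshot("wrist");cv2.imwrite("pics/w15.png",im[:,:,::-1])
```

```text
t 25.17 p [0.5964 0.0246 0.275 ] yaw -13.88 tilt z [-3.e-04 -7.e-04 -1.e+00] f [ 3.1 -1.   5.6] q [-0.15  0.09  1.65 -0.    1.4   0.09] w 0.159
shift [-4.1  1.2  2.5]
turn [-0.01  0.04  0.32]
```

View pics/w15.png

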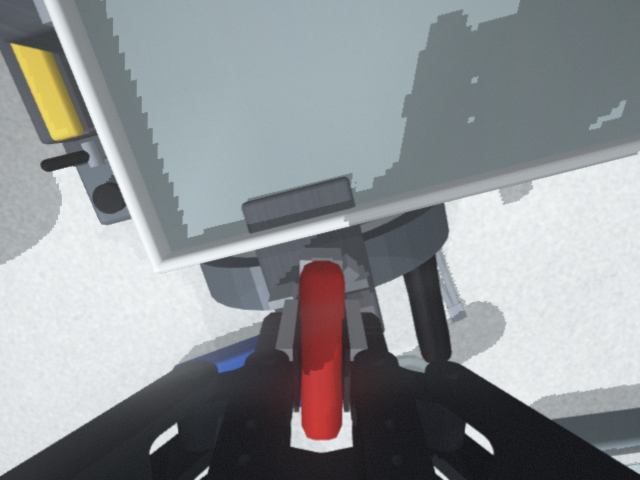

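The grip landed about 4 mm off-centre along the bar (y is 0.0246 against a planned 0.0203). I'll regrip centred so the stem is the turning axis.

Emit:
{"fn": "arm_command", "kwargs": {
  "deltas": "0.4 0 0 -0.5 0 0 0; 0.3 0 0 -0.5 0 0 0; 0.2 0 0 -0.5 0 0 0; 0.2 -2 0.5 0.5 0 0 0; 0.2 -4 1 1.5 0 0 0; 0.2 -4 1 1.5 0 0 0; 0.2 -4 1 1.5 0 0 0; 0.2 -4 1 1.5 0 0 0; 0.2 -4 1 1.5 0 0 0; 0.2 -4 1 1.5 0 0 0"
}}

```text
time_s: 26.05
ee_pos: [0.5964, 0.0205, 0.2735]
tcp_rot: [2.473, 1.937, -0.001]
ft_force: [1.3, -0.1, 1.0]
gripper_width: 0.399
```

Run:
```python
from h import *
plan([.5962,.0205,.2725],-14.0)
```

```text
t 26.05 p [0.5964 0.0205 0.2735] yaw -13.88 tilt z [-2.e-04 -6.e-04 -1.e+00] f [ 1.3 -0.1  1. ] q [-0.16  0.09  1.66 -0.    1.4   0.09] w 0.399
shift [-0.1 -0.2  1. ]
turn [-0.01  0.04  0.12]
```

Emit:
{"fn": "arm_command", "kwargs": {
  "deltas": "0.6 0 0 0.5 0 0 0; 1 0 0 0.5 0 0 0; 1 0 0 0.5 0 0 0; 1 0 0 0.5 0 0 0; 1 0 0 0.5 0 0 0; 1 0 0 0.5 0 0 0; 1 0 0 0.5 0 0 0; 1 0 0 0.5 0 0 0; 1 0 0 0.5 0 0 0; 1 0 0 0.5 0 0 0",
  "grip_force": 70
}}

```text
time_s: 26.88
ee_pos: [0.5958, 0.0207, 0.2733]
tcp_rot: [-2.473, -1.937, 0.002]
ft_force: [-4.4, -0.2, 4.2]
gripper_width: 0.165
```

Emit:
{"fn": "arm_command", "kwargs": {
  "deltas": "1 0 0 -2 0 0 0; 1 0 0 -4 0 0 0; 1 0 0 -6 0 0 0; 1 0 0 -8 0 0 0; 1 0 0 -9 0 0 0; 1 0 0 -9 0 0 0; 1 0 0 -9 0 0 0; 1 0 0 -9 0 0 0; 1 0 0 -9 0 0 0; 1 0 0 -9 0 0 0"
}}

```text
time_s: 27.72
ee_pos: [0.5956, 0.0207, 0.2819]
tcp_rot: [-2.472, -1.936, 0.004]
ft_force: [3.5, -1.2, -15.6]
gripper_width: 0.157
```

Run:
```python
from h import *
plan([.5964,.0205,.280],-89.5)
print(env.observe()["moment"])
im=eyes.snapshot("scene");cv2.imwrite("pics/s16.png",cv2.resize(im[150:300,290:430],None,fx=4,fy=4,interpolation=cv2.INTER_CUBIC)[:,:,::-1])
```

```text
t 27.72 p [0.5956 0.0207 0.2819] yaw -13.87 tilt z [-2.6e-03 -3.0e-04 -1.0e+00] f [  3.5  -1.2 -15.6] q [-0.16  0.08  1.65 -0.    1.41  0.09] w 0.157
shift [-0.   0.8  1.9]
turn [-0.09  0.14 75.63]
[-0.15922937 -0.75363763 -0.01472063]
```

View pics/s16.png

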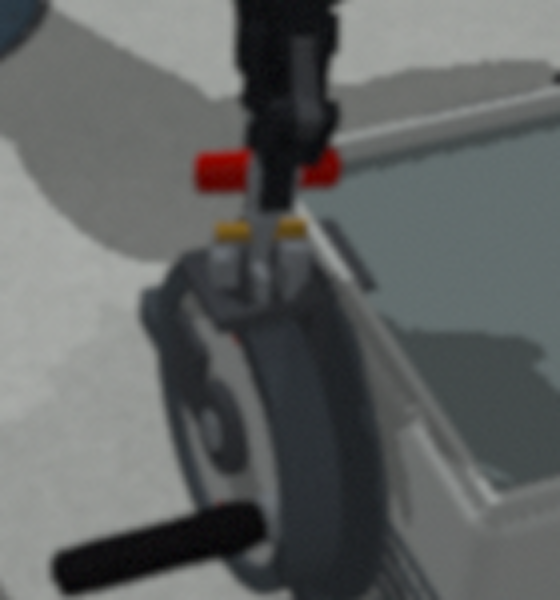

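Emit:
{"fn": "arm_command", "kwargs": {
  "deltas": "1 0 0 -1.5 0 0 0; 1 0 0 -1.5 0 0 6; 1 0 0 -1.5 0 0 12; 1 0 0 -1.5 0 0 18; 1 0 0 -1.5 0 0 24; 1 0 0 -1.5 0 0 30; 1 0 0 -1.5 0 0 36; 1 0 0 -1.5 0 0 38; 1 0 0 -1.5 0 0 38; 1 0 0 -1.5 0 0 38"
}}

```text
time_s: 28.6
ee_pos: [0.596, 0.0203, 0.282]
tcp_rot: [2.969, 1.026, -0.004]
ft_force: [8.6, -0.9, -20.6]
gripper_width: 0.165
```

Run:
```python
from h import *
plan([.5964,.0205,.280],-89.5)
print(env.observe()["moment"])
im=eyes.snapshot("wrist");cv2.imwrite("pics/w17.png",im[:,:,::-1])
```

```text
t 28.60 p [0.596  0.0203 0.282 ] yaw -51.89 tilt z [-0.002 -0.001 -1.   ] f [  8.6  -0.9 -20.6] q [-0.16  0.08  1.65 -0.    1.41  0.75] w 0.165
shift [0.5 0.1 2. ]
turn [1.000e-02 1.300e-01 3.761e+01]
[-0.3542977  -1.69270062  0.02417975]
```

View pics/w17.png

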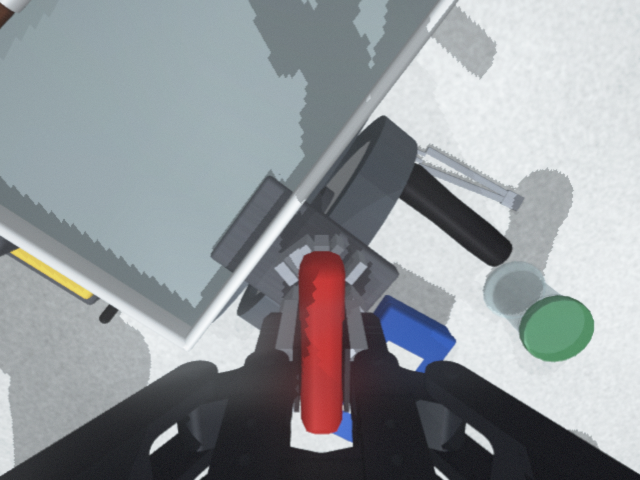

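Emit:
{"fn": "arm_command", "kwargs": {
  "deltas": "1 0 0 0 0 0 6; 1 0 0 0 0 0 12; 1 0 0 0 0 0 18; 1 0 0 0 0 0 24; 1 0 0 0 0 0 30; 1 0 0 0 0 0 35; 1 0 0 0 0 0 38; 1 0 0 0 0 0 38; 1 0 0 0 0 0 38; 1 0 0 0 0 0 38"
}}

```text
time_s: 29.48
ee_pos: [0.5962, 0.0197, 0.282]
tcp_rot: [3.139, 0.003, -0.002]
ft_force: [6.3, -2.8, -16.0]
gripper_width: 0.157
```

Run:
```python
from h import *
plan([.5970,.0195,.2605],-89.5)
print(env.observe()["moment"])
```

```text
t 29.48 p [0.5962 0.0197 0.282 ] yaw -89.90 tilt z [-0.0013 -0.0024 -1.    ] f [  6.3  -2.8 -16. ] q [-0.16  0.08  1.65 -0.    1.41  1.41] w 0.157
shift [ 0.8  0.1 21.5]
turn [ 0.14  0.07 -0.4 ]
[-0.44904688 -1.01899068 -0.0073048 ]
```

Emit:
{"fn": "arm_command", "kwargs": {
  "deltas": "1 0 0 2 0 0 0; 1 0 0 4 0 0 0; 1 0 0 6 0 0 0; 1 0 0 8 0 0 0; 1 0 0 10 0 0 0; 1 0 0 12 0 0 0; 1 0 0 14 0 0 0; 1 0 0 16 0 0 0; 1 0 0 18 0 0 0; 1 0 0 18 0 0 0"
}}

```text
time_s: 30.32
ee_pos: [0.5963, 0.0196, 0.264]
tcp_rot: [3.139, 0.003, -0.001]
ft_force: [3.3, 0.0, -10.3]
gripper_width: 0.158
```

Run:
```python
from h import *
plan([.5970,.0195,.2605],-89.5)
print(env.observe()["moment"])
```

```text
t 30.32 p [0.5963 0.0196 0.264 ] yaw -89.90 tilt z [-9.0e-04 -2.5e-03 -1.0e+00] f [  3.3   0.  -10.3] q [-0.16  0.1   1.67 -0.    1.38  1.41] w 0.158
shift [0.7 0.1 3.5]
turn [ 0.14  0.05 -0.4 ]
[-0.08001193 -0.51087703  0.00900016]
```

The lift is about 3 mm and the spring is still pulling on the gripper, so the tip has entered the notch. Lowering the rest.

Emit:
{"fn": "arm_command", "kwargs": {
  "deltas": "1 0 0 1 0 0 0; 1 0 0 2 0 0 0; 1 0 0 3 0 0 0; 1 0 0 4 0 0 0; 1 0 0 4 0 0 0; 1 0 0 4 0 0 0; 1 0 0 4 0 0 0; 1 0 0 4 0 0 0; 1 0 0 4 0 0 0; 1 0 0 4 0 0 0"
}}

```text
time_s: 31.15
ee_pos: [0.5965, 0.0195, 0.2609]
tcp_rot: [3.139, 0.003, -0.0]
ft_force: [-2.6, 0.4, 0.0]
gripper_width: 0.157
```

Run:
```python
from h import *
plan([.5970,.0195,.2605],-89.5)
print(env.observe()["moment"])
```

```text
t 31.15 p [0.5965 0.0195 0.2609] yaw -89.90 tilt z [-0.     -0.0026 -1.    ] f [-2.6  0.4  0. ] q [-0.16  0.1   1.67 -0.    1.37  1.41] w 0.157
shift [0.5 0.  0.4]
turn [ 0.15  0.   -0.4 ]
[-0.04920501  0.3566234  -0.01752005]
```

z is 0.2609 with no spring load left, so the pin stands on its home stop. Releasing and rising.

Emit:
{"fn": "arm_command", "kwargs": {
  "deltas": "0.5 0 0 0 0 0 0; 0.2 0 0 0 0 0 0; 0 0 0 0 0 0 0; -0.1 0 0 0 0 0 0; -0.1 0 0 -12 0 0 0; -0.1 0 0 -28 0 0 0; -0.1 0 0 -45 0 0 0; -0.1 0 0 -65 0 0 0; -0.1 0 0 -85 0 0 0; -0.1 0 0 -85 0 0 0"
}}

```text
time_s: 31.98
ee_pos: [0.5984, 0.0195, 0.3523]
tcp_rot: [3.137, 0.003, 0.015]
ft_force: [1.0, 0.5, 1.4]
gripper_width: 0.555
```

Run:
```python
from h import *
plan([.5754,.0187,.3594],-90.2)
W=eyes.camera_params("wrist");im=eyes.snapshot("wrist");cv2.imwrite("pics/w18.png",im[:,:,::-1])
im=eyes.snapshot("scene");cv2.imwrite("pics/s18.png",cv2.resize(im[150:300,280:420],None,fx=4,fy=4,interpolation=cv2.INTER_CUBIC)[:,:,::-1])
np.save("w18.npy",{k:np.array(v) for k,v in W.items()},allow_pickle=True)
m=redmask(im);print("scene red",np.argwhere(m[170:230,330:380]>0).mean(0)[::-1]+[330,170])
im0=cv2.cvtColor(cv2.imread("pics/scene0.png"),cv2.COLOR_BGR2RGB);m=redmask(im0);print("scene0 red",np.argwhere(m[170:230,330:380]>0).mean(0)[::-1]+[330,170])
```

```text
t 31.98 p [0.5984 0.0195 0.3523] yaw -89.90 tilt z [ 0.0095 -0.0041 -0.9999] f [1.  0.5 1.4] q [-0.16  0.05  1.56 -0.    1.53  1.41] w 0.555
shift [-22.9   0.8  -7.3]
turn [ 0.23 -0.55  0.3 ]
scene red [355.63636364 201.29004329]
scene0 red [355.71794872 201.33760684]
```

View pics/w18.png

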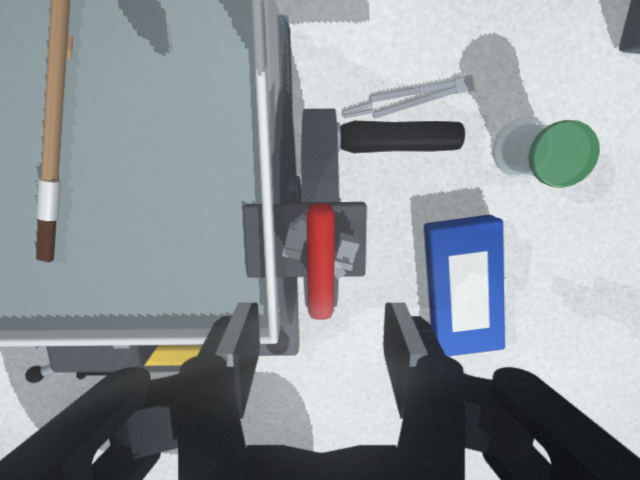

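View pics/s18.png

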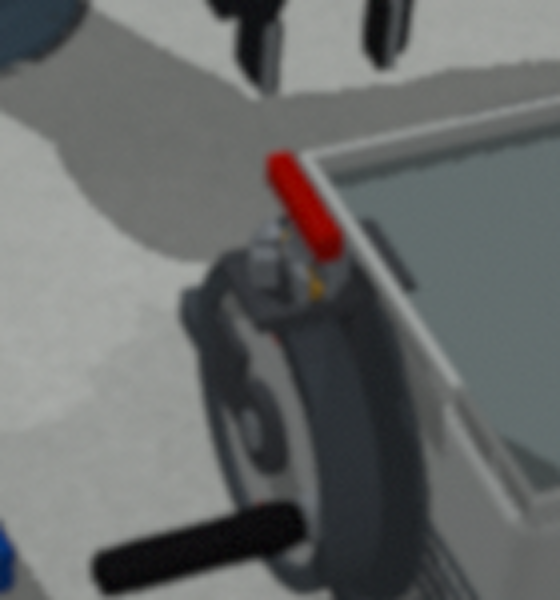

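The T-bar's red centroid in the scene view is (355.6, 201.3), against (355.7, 201.3) at the start, so the pin is home. The handle lies on the far side at (340-463,137) in the wrist view, the brush is in its tray, and the gripper is clear of everything.

Run:
```python
from h import *
print(env.sign_off())
```

```text
the job is handed in; nothing more can be done
None
```

I handed the job in at about 32 s of the 67 s allowed; sign-off returned no verdict. The lock pin was pulled, turned 75° and parked in its rest notch. I then cranked the handwheel half a turn while holding the handle, and turned the pin back so it dropped home.

**Last checks:**
- **Pin home:** The T-handle's red centroid in the scene view is within 0.1 px (about 0.3 mm) of where it was at the start. The pull on the gripper fell to 0 N at the home height, so the tip is seated in the notch.
- **Wheel:** The gripper's arc ended at 179.5°. After I let go, the handle stayed level on the far side. The pictures alone only confirm that to about 2–3°. I did not measure the head's height itself.
- **Surroundings:** The gripper was about 90 mm above the T-handle and touching nothing at hand-in. I never touched the bystanders, and all those in view looked unmoved; I did not look at the petri dishes again.

**What went off plan:**
- When I returned to the pin, the first grip landed about 4 mm off-centre along the bar, so I let go and gripped again.
- I lifted the pin right up to its stop on the way back, which put up to 21 N on the tool, well below the limits.

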